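# Hang the scrap pail beside the printer

### The job

Take the larger of the two S-hooks out of its stand and hang it by its upper curl on the steel rail, between the two collars. Once it hangs there by itself, hang the scrap pail by its bail bar in the hook's lower curl, so that it hangs level, clear of the bench and still. Keep the pail upright all the while and leave the bottle, the spool and the smaller hook where they are.

Things in the scene. Friction and masses are not known exactly. Their poses are not given: they have to be found in the camera images.
- rail: Fixed frame: round steel rail, 14 mm diameter, along y, axis 280 mm above the bench, between two aluminium uprights (30 mm square, 312 mm high, at y = +-260 mm; printed clamps 44 mm wide at rail height; feet 120 x 50 x 12 mm). Origin on the bench under the rail's middle; x points across the rail, away from the robot. Position and yaw vary.
- hang_spot (a point): Point on the rail's axis midway between the two printed collars (discs round the rail, 24 mm diameter, 12 mm thick, centres 120 mm apart, 108 mm free between). Axes as the rail frame's: x across the rail, away from the robot, y along it, z up. The hook belongs here; the collars' place along the rail varies.
- hook: Larger S-hook, rigid printed plastic, 80 g, 137 mm tall (z), 55 wide (x), bar 7 mm thick, 12 wide (y). Origin at its centre; it hangs plumb. Bar centre line (x, z mm): upper tip (24,35), (24,41), half circle over the top to (-24,41), (-24,19), diagonal to (24,-19), (24,-41), half circle below to (-24,-41), lower tip (-24,-35). Upper curl is open to +x, lower to -x (the robot's side).
- hook_grip (a point): Point on the hook at (-24, 0, 30) mm: middle of the upright straight part on its upper -x side, 12 mm wide along the hook's y; a good place to pinch across y from above (the hook's top is 38 mm higher).
- hook_seat (a point): Point of the hook at (0, 0, 54.5) mm, inside the top of the upper curl: the rail's axis passes here when the hook hangs on the rail.
- hook_cup (a point): Point of the hook at (0, 0, -57.5) mm, inside the bottom of the lower curl: the pail's bail bar's axis passes here when the pail hangs. Axes as the hook's.
- stand_big: Fixed printed block 84 x 40 x 40 mm (x, y, z) with a pocket 57.5 x 14.5 mm, 34 mm deep, in its top, in which the larger hook stands upright with 2.5 mm of play; it comes out straight up. Same yaw as the hook. Origin under its centre, on the bench. On the left or the right of the robot.
- small_hook: The smaller S-hook (same form, 80 mm tall, 24 mm wide, too tight for the rail) upright in the other stand, a like block of 84 x 40 x 40 mm. Origin at the hook's centre, 46 mm above the bench. Leave it there.
- pail: Grey scrap pail: open trough 180 x 64 x 50 mm (x, y, z), walls 4 mm, 0.14 to 0.28 kg. Fixed steel bail over its middle: upright 8 mm rods at y = +-30 mm joined by an 8 mm bar along y, axis 135 mm above the underside. A grip tab at each end, 24 mm above the rim. Same front to back: either end may face the robot. Origin under its centre. Starts on the bench, x roughly to the robot's left.
- pail_bar (a point): Middle of the bail bar's axis, at (0, 0, 135) mm of the pail.
- pail_tab_a (a point): Top centre of the grip tab at the pail's -x end: (-91, 0, 74) mm. The tab is 10 mm thick along x, 40 mm wide along y, and reaches down to z = 40 mm.
- pail_tab_b (a point): Top centre of the like grip tab at the pail's +x end: (91, 0, 74) mm.
- bottle: Bystander: white plastic bottle standing by the rail to one side of the hanging place, 54 mm in diameter, 150 mm tall; origin under its centre. Leave it.
- spool: Bystander: black spool lying flat by the rail on the other side of the hanging place, 100 mm in diameter, 45 mm high; origin under its centre. Leave it.
Not all that is in view belongs to the job. Several things have the shape of the pail; the one meant has the colours described above.

How it is judged:
By the outcome, as a careful person would: the job done as asked, in the order asked, and still so for the second after the job is handed in, with the robot touching nothing.
It also fails if it takes over 64 s, if anything falls off the work surface, if the arm or the gripper's body presses on something with over 40 N, if the wrist force passes 120 N, or if a joint passes its speed limit or range.

### The arm

A 6-joint arm with a two-finger parallel gripper is mounted at the origin on the work surface. World frame = base frame: x ahead of the robot, y to its left, z up, the work surface at z = 0. Lengths are in m, angles in rad, forces in N, time in s.
With the tool pointing down it reaches from about 0.425 to 0.95 m from the base axis. Payload 3.5 kg.
Tool frame: the origin (TCP) lies midway between the tips of the shut fingers; the grasp point (between the pads) lies 19 mm behind it; z points along the fingers, x is the direction in which the jaws open and shut, and the axes are right-handed (so a half turn about z gives the same grasp; the last joint's range is limited). The gripper opens to 85 mm and grips with 20 to 120 N. Pads are 22 mm wide; open, the fingers measure 114 mm over their backs; the gripper's body (76 mm by 85 mm) begins 54 mm behind the grasp point. The pads swing forward as they close: fully open they stand 13 mm farther back than shut.
Start: joints at [1.141, 0.286, 1.577, -0, 1.279, -0.15], TCP at [0.186, 0.649, 0.231] pointing down, gripper open.
Joint ranges: [-2.77, 2.77], [-0.9, 2.22], [0.21, 2.48], [-1.53, 4.67], [0.24, 2.81], [-2.84, 2.84]. Speed limits (rad/s): [2.79, 2.79, 3.14, 3.14, 3.14, 3.14].

### API

Orientations are given as a unit quaternion [x, y, z, w].
In Python, from plant import readout, optics, ctrl gives the robot as it stands. The module is installed in compiled form; this text tells all that it offers.
- The arm moves only by the shell command python3 -m crank 'ROWS' [OPENING] [FORCE]. ROWS is text: rows parted by semicolons, each of 6 numbers parted by spaces: the shift along the tool's x, y, z in mm, then the turn, a rotation vector about the tool's x, y, z in rad. In form: dx dy dz ax ay az; .... A call has 1 to 5 rows; each row shifts and turns the commanded pose from where the row before left it, along the tool's axes as they then stand; what a row does not reach is not made up. A row lasts 1/8 s, in which the tool goes at most 62.5 mm and 10.7 degrees, less where a joint would pass 70% of its speed; a pose out of reach is approached as far as the arm can. A call is refused whole if a number of a shift passes 62.5 or a number of a turn 0.188, either way. A call with a gripper value outside its range is refused whole. OPENING is the opening, from -1 (shut) to 1 (fully open), set as the call begins (- or left out, the last holds). The fingers move at their own pace and stop on an object; FORCE is the grip in N (left out, the last holds). Time passes only in rows, so rows that do not move let the fingers close. It gives the time, the measured TCP pose, the force and the opening at its end, in the units of the state.
- readout.get_state(): the state, without advancing time (a new reading comes with each control period).
- optics.read_camera(name): name is "side" or "top"; returns the picture (420x560x3 uint8, red, green, blue); there is no depth.
- optics.calibration(name): a dict with "mtx" (3x3 intrinsics, pixels), "rvec" (rotation vector, rad) and "tvec" (3), from world to camera coordinates, as OpenCV has them. Camera axes: x right, y down, z forward; pixel columns grow to the right and rows downward; lengths in m; the calibration is good to about 2 mm. A picture is of the moment at which its call begins. calibration takes no time and is no camera call.
- ctrl.sign_off(): hands the job in, once; it reports no verdict.
Trained networks look in the newest picture that a camera, given by its name, has taken for a name from the list of things; names that differ only in an ending like _2 or _b are one class to them, and where a whole thing is asked for, a point or a joint stands for the part that bears it (a point fixed in the world has none). Each returns a list of dicts, best first, with "p" (0 to 1); they miss things now and then, are a little off and sometimes report something else, mostly with a low value. They report only what shows in the picture. A call takes as long as a camera call. They do not tell look-alikes from the thing itself.
- optics.recognise(camera, thing): "xy" ([column, row] as shares, 0 to 1, of the picture: columns of its width, rows of its height, amid what is visible of it).
The state is a dict: "time": time; "qpos": joint angles; "dq": joint speeds; "joint_efforts": joint torques, N m; "eef_pos": TCP position; "tcp_rot": TCP orientation; "contact_force": force on the tool from outside, world axes, zero at the start; "wrist_torque": the same for the moment, N m; "opening": opening from 0.0 (shut) to 1.0 (fully open).
Only numpy, scipy, OpenCV 4.12 (cv2) and the standard library are available. Lean on these libraries where they do the work, as an engineer would, in place of code of your own. Each camera call takes 0.05 s, during which the arm holds its last target.

## Working session

There is one attempt and no reset: what is moved stays moved. The work goes in short steps, Python scripts to look and compute and a shell command to move; the robot and the scene stay as the last step left them, time stands still between calls to the robot, and variables do not carry over. Pictures are saved under pics/ and viewed, and the job is handed in when it is done.

```bash
mkdir -p pics; ls; python3 - <<'E'
from plant import readout, optics, ctrl
import cv2
print(readout.get_state())
for n in ["side","top"]:
    im=optics.read_camera(n); cv2.imwrite(f"pics/{n}0.png",im[:,:,::-1]); c=optics.calibration(n); print(n,c)
    for t in ["rail","hang_spot","hook","hook_grip","hook_seat","stand_big","small_hook","pail","pail_bar","pail_tab_a","bottle","spool"]:
        r=optics.recognise(n,t); print(t,[(round(d['p'],2),round(d['xy'][0]*560),round(d['xy'][1]*420)) for d in r])
E
```

```text
pics
{'time': 0.0, 'qpos': array([ 1.14102701e+00,  2.87135289e-01,  1.57817249e+00, -1.28834384e-05,
        1.27860102e+00, -1.49994577e-01]), 'dq': array([ 9.61113439e-05, -6.34181348e-04,  7.26247183e-04, -1.09361809e-03,
        5.11033427e-04,  7.14767089e-04]), 'joint_efforts': array([-8.72887795e-04, -4.05965173e+01, -2.92633617e+01, -1.57596915e-04,
        5.78799751e-03,  1.88089501e-05]), 'eef_pos': array([0.18608878, 0.6481602 , 0.22996987]), 'tcp_rot': array([ 7.98790917e-01,  6.01607621e-01, -1.01585338e-03,  5.56073017e-04]), 'contact_force': array([-0.0383616 ,  0.78896555,  0.3066694 ]), 'wrist_torque': array([-0.00191867,  0.09233693, -0.02631732]), 'opening': 1.001789998162324}
side {'mtx': array([[478.88579865,   0.        , 274.37109817],
       [  0.        , 478.88579865, 219.44502267],
       [  0.        ,   0.        ,   1.        ]]), 'rvec': array([ 2.29469481, -0.64636496,  0.25660216]), 'tvec': array([-0.50319955,  0.35552017,  1.10538752])}
rail [(0.7, 334, 235)]
hang_spot []
hook [(0.84, 296, 355), (0.75, 336, 237), (0.66, 293, 373)]
hook_grip [(0.67,
[... 531 characters left out ...]
 379.45142252, 213.22569937],
       [  0.        ,   0.        ,   1.        ]]), 'rvec': array([ 2.13332948, -2.10495813,  0.20503248]), 'tvec': array([-0.00265468,  0.58648906,  0.82901219])}
rail [(0.95, 283, 168)]
hang_spot [(0.54, 412, 269), (0.48, 299, 165)]
hook [(0.97, 416, 275)]
hook_grip [(0.78, 413, 270)]
hook_seat [(0.8, 412, 267), (0.48, 295, 257)]
stand_big [(0.65, 401, 271)]
small_hook [(0.42, 296, 260)]
pail [(0.94, 357, 346), (0.87, 314, 116), (0.71, 295, 257)]
pail_bar [(0.65, 295, 259), (0.62, 315, 113), (0.61, 358, 347)]
pail_tab_a [(0.86, 293, 259), (0.79, 361, 346), (0.68, 314, 113), (0.61, 316, 190)]
bottle [(0.71, 314, 192)]
spool [(0.92, 219, 189), (0.17, 296, 259)]
```

```bash
python3 -c "
import cv2
for n in ['side','top']:
    im=cv2.imread(f'pics/{n}0.png'); cv2.imwrite(f'pics/{n}0b.png',cv2.resize(im,(800,600),interpolation=cv2.INTER_CUBIC))"
```

```text
(no output)
```

View pics/side0b.png

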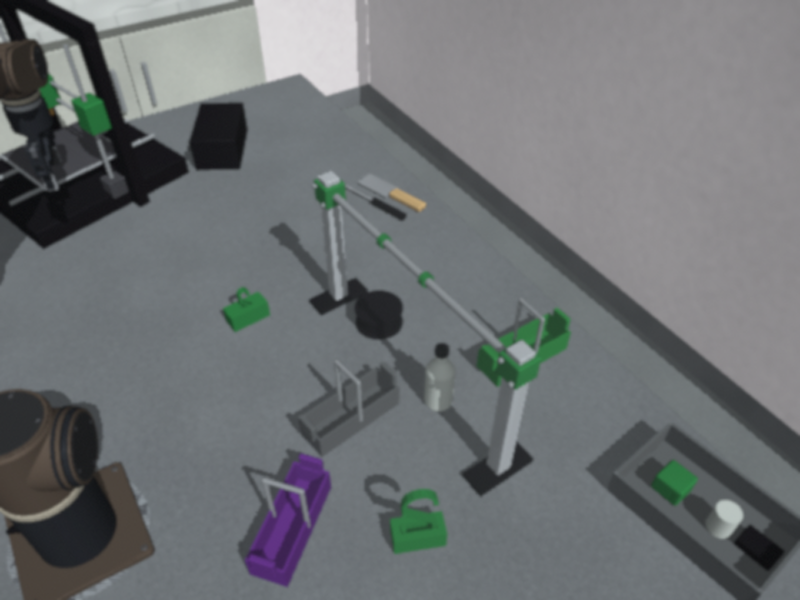

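View pics/top0b.png

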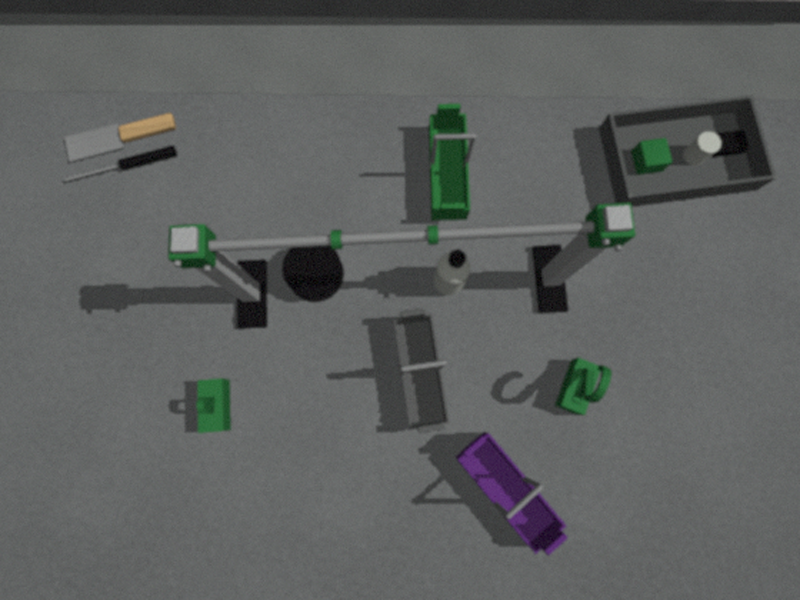

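```bash
cat > h.py <<'E'
from plant import readout, optics, ctrl
import cv2, numpy as np
from scipy.optimize import least_squares
from scipy.spatial.transform import Rotation as R
C={n:optics.calibration(n) for n in ("side","top")}
def proj(n,P):
    c=C[n]; return cv2.projectPoints(np.atleast_2d(np.array(P,float)),c["rvec"],c["tvec"],c["mtx"],None)[0][:,0]
def onz(n,uv,z):
    c=C[n]; Rm=cv2.Rodrigues(c["rvec"])[0]; o=-Rm.T@c["tvec"].ravel()
    d=Rm.T@np.linalg.inv(c["mtx"])@np.array([uv[0],uv[1],1.]); return o+d*(z-o[2])/d[2]
def tri(us,ut):
    A=[];
    Ps=[C[n]["mtx"]@np.c_[cv2.Rodrigues(C[n]["rvec"])[0],C[n]["tvec"].reshape(3)] for n in ("side","top")]
    X=cv2.triangulatePoints(Ps[0],Ps[1],np.array(us,float).reshape(2,1),np.array(ut,float).reshape(2,1))[:,0]; return X[:3]/X[3]
def snap(n,name,box=None,sc=None):
    im=optics.read_camera(n)[:,:,::-1]
    if box: x0,y0,x1,y1=box; im=im[y0:y1,x0:x1]
    s=sc or min(800/im.shape[1],600/im.shape[0])
    cv2.imwrite("pics/"+name+".png",cv2.resize(im,None,fx=s,fy=s,interpolation=cv2.INTER_CUBIC))
E
python3 - <<'E'
from h import *
np.set_printoptions(precision=3,suppress=True)
for n in C:
    print(n,proj(n,[[0,0,0],[.5,0,0],[.5,.3,0],[.186,.649,.231]]),-cv2.Rodrigues(C[n]["rvec"])[0].T@C[n]["tvec"].ravel())
s=.7
print("post tops z.312 top", onz("top",(184*s,239*s),.312),onz("top",(619*s,218*s),.312))
print("side",onz("side",(329*s,180*s),.312),onz("side",(520*s,352*s),.312))
print("collars z.28 top",onz("top",(336*s,239*s),.28),onz("top",(432*s,234*s),.28))
print("side",onz("side",(383*s,240*s),.28),onz("side",(426*s,280*s),.28))
print("bail rods", tri((337*s,366*s),(402*s,370*s)),tri((360*s,386*s),(446*s,364*s)))
print("hook grn", onz("top",(578*s,386*s),.04),onz("side",(420*s,530*s),.02))
print("small", onz("top",(212*s,405*s),.04))
E
```

```text
side [[ 56.371 373.467]
 [245.981 281.967]
 [198.432 214.514]
 [ 39.874 126.324]] [ 0.165 -0.706  1.037]
top [[ 278.68   481.671]
 [ 281.544  252.551]
 [ 158.618  250.903]
 [-105.153  421.431]] [0.416 0.003 0.926]
post tops z.312 top [0.612 0.261 0.312] [ 0.645 -0.255  0.312]
side [0.609 0.251 0.312] [ 0.643 -0.259  0.312]
collars z.28 top [0.625 0.085 0.28 ] [ 0.633 -0.034  0.28 ]
side [0.625 0.086 0.28 ] [ 0.633 -0.038  0.28 ]
bail rods [0.477 0.    0.122] [ 0.486 -0.065  0.129]
hook grn [ 0.459 -0.285  0.04 ] [ 0.465 -0.29   0.02 ]
small [0.421 0.305 0.04 ]
```

```bash
python3 - <<'E'
from h import *
im=cv2.imread('pics/top0.png'); a=im[190:310,240:450]; cv2.imwrite('pics/t1.png',cv2.resize(a,None,fx=3.8,fy=3.8,interpolation=cv2.INTER_CUBIC))
im=cv2.imread('pics/side0.png'); a=im[220:410,170:350]; cv2.imwrite('pics/s1.png',cv2.resize(a,None,fx=3.15,fy=3.15,interpolation=cv2.INTER_CUBIC))
E
```

```text
(no output)
```

View pics/t1.png

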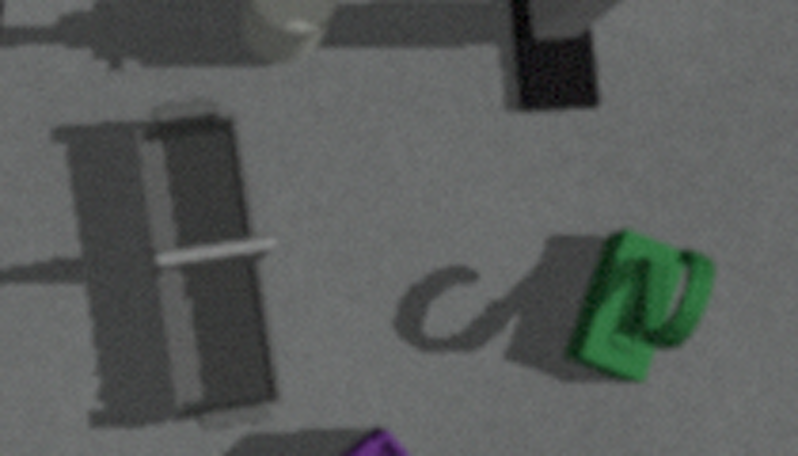

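View pics/s1.png

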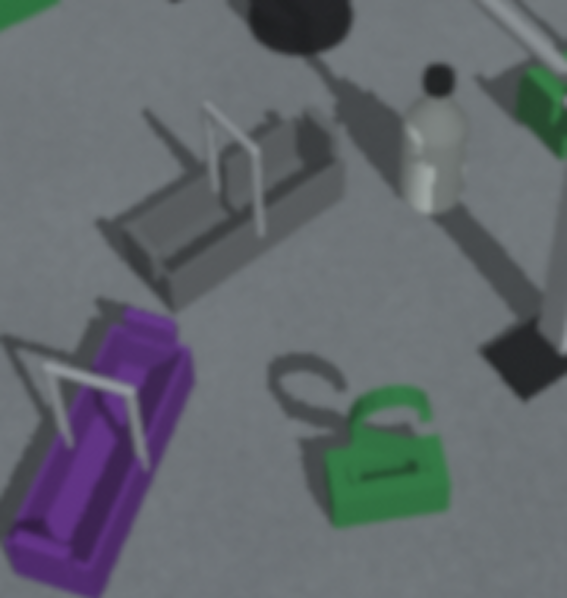

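```bash
cat > model.py <<'E'
from h import *
def boxp(c,s):
    c=np.array(c);s=np.array(s)/2
    return np.array([c+s*np.array([i,j,k]) for i in(-1,1) for j in(-1,1) for k in(-1,1)])
def hookpts():
    a=np.linspace(0,np.pi,13)
    up=[(24*np.cos(t),41+24*np.sin(t)) for t in a]
    dn=[(24*np.cos(t),-41-24*np.sin(t)) for t in a]
    return np.array([(24,35)]+up+[(-24,19),(24,-19)]+dn+[(-24,-35)])/1000
def hook_parts():
    p=hookpts(); out=[]
    for a,b in zip(p[:-1],p[1:]):
        d=(b-a)/np.linalg.norm(b-a); n=np.array([-d[1],d[0]])*.0035
        q=[a+n,a-n,b+n,b-n]
        out.append(np.array([[x,y,z] for x,z in q for y in(-.006,.006)]))
    return out
def stand_parts(): return [boxp((0,0,.02),(.084,.04,.04))]
def pail_parts():
    o=[boxp((0,0,.002),(.18,.064,.004)),boxp((.088,0,.025),(.004,.064,.05)),boxp((-.088,0,.025),(.004,.064,.05)),
     boxp((0,.03,.025),(.18,.004,.05)),boxp((0,-.03,.025),(.18,.004,.05)),boxp((.091,0,.057),(.01,.04,.034)),boxp((-.091,0,.057),(.01,.04,.034)),
     boxp((0,.03,.0925),(.008,.008,.093)),boxp((0,-.03,.0925),(.008,.008,.093)),boxp((0,0,.135),(.008,.068,.008))]
    return o
def T(parts,pos,yaw):
    Rm=R.from_euler('z',yaw).as_matrix(); return [p@Rm.T+np.array(pos) for p in parts]
def mask(n,parts,ss=1):
    m=np.zeros((420*ss,560*ss),np.float32)
    for p in parts:
        uv=(proj(n,p)+.5)*ss-.5
        h=cv2.convexHull(uv.astype(np.float32))
        cv2.fillConvexPoly(m,np.round(h*16).astype(np.int32),1.,cv2.LINE_AA if 0 else 8,4)
    return cv2.resize(m,(560,420),interpolation=cv2.INTER_AREA) if ss>1 else m
E
cat > fit.py <<'E'
from model import *
from scipy.optimize import minimize
np.set_printoptions(precision=4,suppress=True)
def green(n,f):
    im=cv2.imread(f).astype(np.float32); b,g,r=im[...,0],im[...,1],im[...,2]
    return np.clip((g-np.maximum(r,b)-12)/35,0,1)
roi={"side":(330,400,260,330),"top":(235,300,375,440)}
G={n:green(n,f"pics/{n}0.png") for n in C}
def cost(v,names=("side","top")):
    hx,hy,hyaw,sx,sy=v
    parts=T(hook_parts(),(hx,hy,.0745),hyaw)+T(stand_parts(),(sx,sy,0),hyaw)
    t=0
    for n in names:
        a,b,c,d=roi[n]; m=cv2.GaussianBlur(mask(n,parts,4),(0,0),.9)[a:b,c:d]
        t+=np.abs(m-G[n][a:b,c:d]).sum()
    return t
for names in (("side","top"),("side",),("top",)):
    best=min((minimize(cost,[.46,-.287,y0,.46,-.287],args=(names,),method="Nelder-Mead",options=dict(initial_simplex=np.array([[.46,-.287,y0,.46,-.287]]+[[.46+.01*(i in(0,)),-.287+.01*(i==1),y0+.15*(i==2),.46+.008*(i==3),-.287+.008*(i==4)] for i in range(5)]),maxiter=300)) for y0 in(-.35,-.35+np.pi)),key=lambda r:r.fun)
    print(names,best.x,best.fun)
    if len(names)==2:
        v=best.x
        parts=T(hook_parts(),(v[0],v[1],.0745),v[2])+T(stand_parts(),(v[3],v[4],0),v[2])
        for n in C:
            a,b,c,d=roi[n]; im=cv2.imread(f"pics/{n}0.png"); 
            m=(mask(n,parts,4)>.5).astype(np.uint8); e=m-cv2.erode(m,np.ones((3,3),np.uint8)); im[e>0]=(0,0,255)
            cv2.imwrite(f"pics/ov_{n}.png",cv2.resize(im[a-20:b+10,c-20:d+20],None,fx=5,fy=5,interpolation=cv2.INTER_NEAREST))
E
python3 fit.py; python3 -c "
import cv2,numpy as np
a=cv2.imread('pics/ov_side.png');b=cv2.imread('pics/ov_top.png');h=min(a.shape[0],b.shape[0]);c=np.hstack([a[:h],b[:h]]);s=790/c.shape[1];cv2.imwrite('pics/ov.png',cv2.resize(c,None,fx=s,fy=s))"
```

```text
('side', 'top') [ 0.4606 -0.2904 -0.4016  0.4606 -0.29  ] 529.0892333984375
('side',) [ 0.4607 -0.2914 -0.3788  0.461  -0.2891] 154.48550415039062
('top',) [ 0.4601 -0.288  -0.4512  0.4606 -0.2977] 289.9333801269531
```

View pics/ov.png

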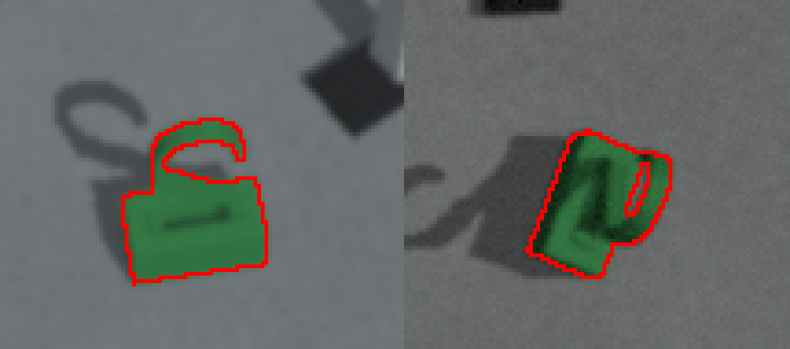

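```bash
cat > fitp.py <<'E'
from model import *
import sys
from scipy.optimize import minimize
np.set_printoptions(precision=4,suppress=True)
def gradd(im):
    g=cv2.cvtColor(im,cv2.COLOR_BGR2GRAY).astype(np.float32); g=cv2.GaussianBlur(g,(0,0),1.0)
    gx=cv2.Sobel(g,cv2.CV_32F,1,0); gy=cv2.Sobel(g,cv2.CV_32F,0,1); return gx,gy
def segs():
    s=[]; 
    P=lambda x,y,z:np.array((x,y,z))
    for z in(.05,):
        c=[P(-.09,-.032,z),P(.09,-.032,z),P(.09,.032,z),P(-.09,.032,z)]
        s+=[(c[i],c[(i+1)%4]) for i in range(4)]
    c=[P(-.086,-.028,.05),P(.086,-.028,.05),P(.086,.028,.05),P(-.086,.028,.05)]
    s+=[(c[i],c[(i+1)%4]) for i in range(4)]
    s+=[(P(-.09,-.032,0),P(.09,-.032,0))]
    for dx in(-.004,.004): s+=[(P(dx,-.03,.135),P(dx,.03,.135))]*2
    return s
def rails():
    s=[]
    P=lambda x,y,z:np.array((x,y,z))
    return s
def score(v,D,names,S):
    t=0; Rm=R.from_euler('z',v[2]).as_matrix()
    for n in names:
        for a,b in S:
            q=(a+(b-a)*np.linspace(.03,.97,60)[:,None])@Rm.T+np.array([v[0],v[1],0])
            uv=proj(n,q).astype(np.float32); d=uv[-1]-uv[0]; d/=np.linalg.norm(d)+1e-6
            gx=cv2.remap(D[n][0],uv[:,:1],uv[:,1:],1);gy=cv2.remap(D[n][1],uv[:,:1],uv[:,1:],1)
            t+=np.clip(np.abs(-gx*d[1]+gy*d[0]),0,60).mean()
    return -t
def fit(ims,v0,S,names=("side","top")):
    D={n:gradd(ims[n]) for n in names}
    best=None
    for dx in(-.008,0,.008):
     for dy in(-.008,0,.008):
      for dw in(-.1,0,.1):
        v=np.array(v0)+[dx,dy,dw]
        r=minimize(score,v,args=(D,names,S),method="Nelder-Mead",options=dict(initial_simplex=np.array([v,v+[.006,0,0],v+[0,.006,0],v+[0,0,.05]]),maxiter=80))
        if best is None or r.fun<best.fun: best=r
    return best
def overlay(n,im,v,name,box):
    m=im.copy(); parts=T(pail_parts(),(v[0],v[1],0),v[2])
    sc=4; a0,b0,a1,b1=box; m=cv2.resize(m[b0:b1,a0:a1],None,fx=sc,fy=sc,interpolation=cv2.INTER_CUBIC)
    for p in parts:
        h=cv2.convexHull(proj(n,p).astype(np.float32)); h=((h-[a0,b0]+.5)*sc).astype(np.int32); cv2.polylines(m,[h],True,(0,0,255),1)
    return m
if __name__=="__main__":
    ims={n:cv2.imread(f"pics/{n}0.png") for n in C}
    v=None
    for nm in(("side","top"),("side",),("top",)):
        r=fit(ims,[.4815,-.0325,.12],segs(),nm); print(nm,r.x,r.fun)
        if v is None: v=r.x
    a=overlay("side",ims["side"],v,"x",(195,235,295,325)); b=overlay("top",ims["top"],v,"x",(260,210,330,310))
    h=max(a.shape[0],b.shape[0]); pad=lambda q:np.vstack([q,np.zeros((h-q.shape[0],q.shape[1],3),np.uint8)])
    cv2.imwrite("pics/ovp.png",np.hstack([pad(a),pad(b)]))
    # rail
    for n in C:
        im=ims[n].astype(np.float32); g=im[...,1]-np.maximum(im[...,0],im[...,2]); 
        for q in ([.625,.085,.28],[.633,-.036,.28]):
            u=proj(n,q)[0]; x,y=np.round(u).astype(int); w=np.clip(g[y-9:y+10,x-9:x+10]-12,0,30); yy,xx=np.mgrid[y-9:y+10,x-9:x+10]
            c=(xx*w).sum()/w.sum(),(yy*w).sum()/w.sum(); print(n,onz(n,c,.28))
E
python3 fitp.py
```

```text
('side', 'top') [ 0.4819 -0.0281  0.1534] -1248.965576171875
('side',) [ 0.4819 -0.0279  0.1502] -527.6033935546875
('top',) [ 0.4819 -0.0283  0.1627] -722.526611328125
side [0.6259 0.0906 0.28  ]
side [ 0.6335 -0.0301  0.28  ]
top [0.6255 0.0863 0.28  ]
top [ 0.6335 -0.0348  0.28  ]
```

View pics/ovp.png

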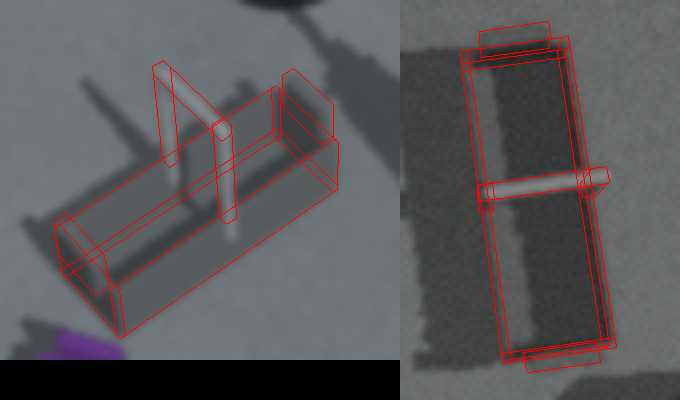

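```bash
cat > plan.py <<'E'
import sys
from h import *
# python3 plan.py "x y z az_rad n; ..." -> rows from measured pose through waypoints (world m)
def Rt(az): return R.from_euler('z',az)*R.from_euler('x',np.pi)
s=readout.get_state(); p=np.array(s["eef_pos"]); r=R.from_quat(s["tcp_rot"])
x=r.apply([1,0,0]); print("t %.2f p %s az %.3f z-axis %s op %.2f q %s F %s"%(s["time"],np.round(p,4),np.arctan2(x[1],x[0]),np.round(r.apply([0,0,1]),3),s["opening"],np.round(s["qpos"],2),np.round(s["contact_force"],1)))
if len(sys.argv)>1:
    for w in sys.argv[1].split(";"):
        X,Y,Z,az,n=[float(q) for q in w.split()]; n=int(n); t=np.array([X,Y,Z]); rt=Rt(az)
        dv=(rt*r.inv()).as_rotvec(); p0,r0=p,r; out=[]
        for i in range(1,n+1):
            pn=p0+(t-p0)*i/n; rn=R.from_rotvec(dv*i/n)*r0
            d=r.inv().apply(pn-p)*1000; a=(r.inv()*rn).as_rotvec(); out.append(" ".join("%.1f"%q for q in d)+" "+" ".join("%.3f"%q for q in a)); p,r=pn,rn
        print("; ".join(out))
E
python3 - <<'E'
from h import *
s=.7
print("bottle base",onz("side",(438*s,405*s),0),"cap",onz("top",(457*s,258*s),.15),"spool",onz("top",(313*s,272*s),.045),onz("top",(505*s,500*s),.02))
yaw=-.40; c,sn=np.cos(yaw),np.sin(yaw); print("grip",.4605-.026*c,-.290-.026*sn)
E
python3 plan.py "0.40 0.33 0.30 1.25 8; .46 .05 .30 1.2 6; .4366 -.280 .30 1.17 7; .4366 -.28 .15 1.17 4"
```

```text
bottle base [ 0.63576722 -0.0893411   0.        ] cap [ 0.63988035 -0.07892014  0.15      ] spool [0.64259138 0.15158629 0.045     ] [ 0.2790896  -0.16629332  0.02      ]
grip 0.436552414155925 -0.2798751230999751
t 1.30 p [0.1864 0.6488 0.2313] az 1.291 z-axis [-0.  0. -1.] op 1.00 q [ 1.14  0.29  1.58  0.    1.28 -0.15] F [ 0.2 -0.3 -0.9]
-30.9 36.7 -8.6 -0.000 -0.000 0.005; -30.7 36.8 -8.6 -0.000 -0.000 0.005; -30.5 37.0 -8.6 -0.000 -0.000 0.005; -30.4 37.1 -8.6 -0.000 -0.000 0.005; -30.2 37.3 -8.6 -0.000 -0.000 0.005; -30.0 37.4 -8.6 -0.000 -0.000 0.005; -29.8 37.6 -8.6 -0.000 -0.000 0.005; -29.6 37.8 -8.6 -0.000 -0.000 0.005
-41.1 24.2 0.0 0.000 -0.000 0.008; -40.9 24.5 0.0 0.000 -0.000 0.008; -40.7 24.9 0.0 0.000 -0.000 0.008; -40.5 25.2 0.0 0.000 -0.000 0.008; -40.3 25.6 0.0 0.000 -0.000 0.008; -40.1 25.9 0.0 0.000 -0.000 0.008
-45.2 14.0 0.0 0.000 -0.000 0.004; -45.1 14.2 0.0 -0.000 -0.000 0.004; -45.0 14.4 0.0 -0.000 -0.000 0.004; -45.0 14.5 0.0 0.000 -0.000 0.004; -44.9 14.7 0.0 -0.000 -0.000 0.004; -44.8 14.9 0.0 0.000 -0.000 0.004; -44.8 15.1 0.0 -0.000 -0.000 0.004
0.0 -0.0 37.5 0.000 0.000 0.000; 0.0 -0.0 37.5 0.000 0.000 0.000; 0.0 -0.0 37.5 -0.000 0.000 -0.000; 0.0 -0.0 37.5 0.000 -0.000 -0.000
```

```bash
python3 -m crank '-31 37 -8 0 0 0; -31 37 -9 0 0 0; -31 37 -8 0 0 0; -31 37 -9 0 0 0; -31 37 -8 0 0 0.05' 0.2
python3 -m crank '-30 37 -9 0 0 0; -30 37 -9 0 0 0; -30 37 -9 0 0 0; -41 24 0 0 0 0; -41 24 0 0 0 0'
python3 -m crank '-41 24 0 0 0 0; -41 24 0 0 0 0; -41 25 0 0 0 0; -41 25 0 0 0 0.03; -45 14 0 0 0 0.03'; python3 plan.py ".4366 -.280 .30 1.17 5; .4366 -.28 .15 1.17 4"
```

```text
time: 1.92
eef_pos: [0.3221, 0.4474, 0.2739]
tcp_rot: [0.814, 0.581, 0.0, -0.0]
contact_force: [0.5, -0.7, 0.4]
opening: 0.601
time: 2.55
eef_pos: [0.4165, 0.233, 0.3007]
tcp_rot: [0.814, 0.581, 0.0, 0.0]
contact_force: [0.6, 0.1, -0.5]
opening: 0.597
time: 3.18
eef_pos: [0.4532, -0.0012, 0.3006]
tcp_rot: [0.831, 0.556, 0.0, 0.0]
contact_force: [-0.2, -0.1, -0.9]
opening: 0.599
t 3.17 p [ 0.4532 -0.0012  0.3006] az 1.180 z-axis [ 0.001 -0.    -1.   ] op 0.60 q [-0.23 -0.27  2.01  0.    1.4  -1.41] F [-0.2 -0.1 -0.9]
-52.8 18.2 0.1 0.000 -0.000 0.002; -52.8 18.3 0.1 0.000 -0.000 0.002; -52.8 18.4 0.1 0.000 -0.000 0.002; -52.7 18.5 0.1 0.000 -0.000 0.002; -52.7 18.6 0.1 0.000 -0.000 0.002
-0.0 -0.0 37.5 -0.000 -0.000 -0.000; -0.0 -0.0 37.5 -0.000 -0.000 -0.000; -0.0 -0.0 37.5 -0.000 -0.000 -0.000; -0.0 -0.0 37.5 -0.000 -0.000 -0.000
```

```bash
python3 -m crank '-53 18 0 0 0 0; -53 18 0 0 0 0; -53 18 0 0 0 0; -53 19 0 0 0 0; -52 19 0 0 0 0.01'
python3 -m crank '0 0 37 0 0 0; 0 0 38 0 0 0; 0 0 37 0 0 0; 0 0 38 0 0 0; 0 0 0 0 0 0'; python3 plan.py ".4366 -.280 .0855 1.17 4"
python3 - <<'E'
from h import *
snap("side","s2",(220,250,360,400)); snap("top","t2",(360,200,500,320))
E
```

```text
time: 3.8
eef_pos: [0.4374, -0.2806, 0.3007]
tcp_rot: [0.834, 0.552, 0.0, 0.0]
contact_force: [0.3, 0.6, 0.0]
opening: 0.598
time: 4.42
eef_pos: [0.4359, -0.2769, 0.1471]
tcp_rot: [0.833, 0.553, -0.001, -0.004]
contact_force: [0.8, 0.6, -0.3]
opening: 0.606
t 4.42 p [ 0.4359 -0.2769  0.1471] az 1.171 z-axis [-0.006  0.005 -1.   ] op 0.61 q [-0.76  0.03  2.03 -0.    1.09 -1.93] F [ 0.8  0.6 -0.3]
-0.7 0.6 15.4 -0.002 -0.001 0.000; -0.7 0.6 15.4 -0.002 -0.001 0.000; -0.7 0.5 15.4 -0.002 -0.001 0.000; -0.6 0.5 15.4 -0.002 -0.001 0.000
```

View pics/s2.png

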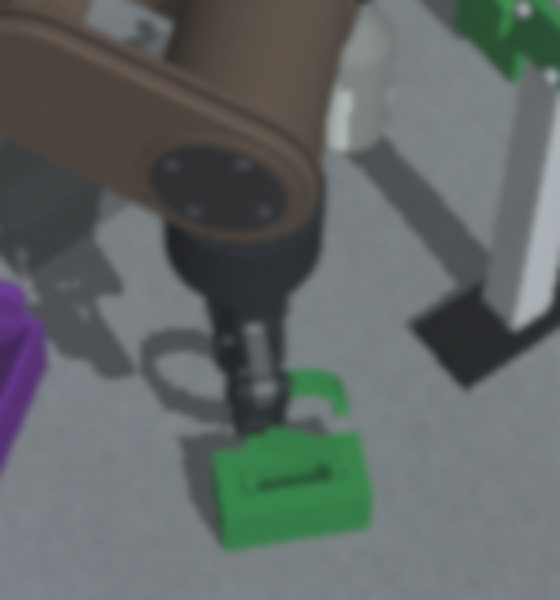

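View pics/t2.png

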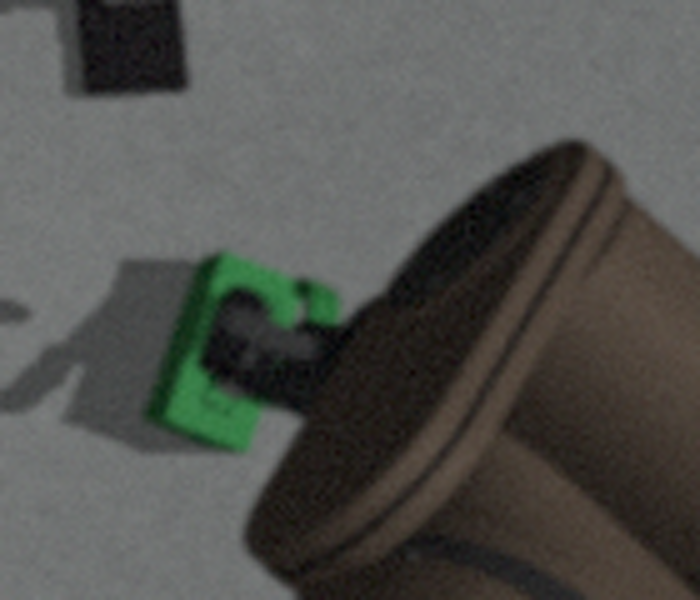

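```bash
python3 -m crank '-2 1 20 0 0 0; -1 1 20 0 0 0; 0 0 20 0 0 0; 0 0 0 0 0 0; 0 0 0 0 0 0'; python3 plan.py ".4366 -.280 .0855 1.17 1"
```

```text
time: 5.15
eef_pos: [0.4396, -0.2832, 0.0926]
tcp_rot: [0.833, 0.553, 0.0, 0.002]
contact_force: [-0.2, -0.5, -0.3]
opening: 0.597
t 5.15 p [ 0.4396 -0.2832  0.0926] az 1.171 z-axis [ 0.003 -0.003 -1.   ] op 0.60 q [-0.77  0.11  2.05  0.    0.97 -1.94] F [-0.2 -0.5 -0.3]
1.8 -4.1 7.0 0.003 0.001 0.001
```

```bash
python3 -m crank '0 0 0 0 0 0; 0 0 0 0 0 0'; python3 plan.py ".4366 -.280 .0855 1.17 1"
```

```text
time: 5.4
eef_pos: [0.4389, -0.2826, 0.0913]
tcp_rot: [0.833, 0.553, 0.0, 0.001]
contact_force: [-0.7, 0.4, 1.3]
opening: 0.596
t 5.40 p [ 0.4389 -0.2826  0.0913] az 1.171 z-axis [ 0.001 -0.001 -1.   ] op 0.60 q [-0.77  0.11  2.06  0.    0.97 -1.94] F [-0.7  0.4  1.3]
1.5 -3.1 5.8 0.002 0.001 0.001
```

```bash
python3 -m crank '1.5 -3 6 0 0 0; 0 0 0 0 0 0; 0 0 0 0 0 0' -1 60;python3 -m crank '0 0 0 0 0 0; 0 0 0 0 0 0; 0 0 0 0 0 0;0 0 0 0 0 0'; python3 plan.py ".4366 -.280 .0855 1.17 1"
```

```text
time: 5.78
eef_pos: [0.436, -0.2795, 0.084]
tcp_rot: [0.833, 0.553, -0.0, -0.0]
contact_force: [-0.5, 0.9, -0.5]
opening: 0.127
time: 6.28
eef_pos: [0.4362, -0.2797, 0.0843]
tcp_rot: [0.833, 0.553, 0.0, 0.0]
contact_force: [-0.5, -0.4, -0.4]
opening: 0.128
t 6.28 p [ 0.4362 -0.2797  0.0843] az 1.171 z-axis [ 0. -0. -1.] op 0.13 q [-0.77  0.12  2.07 -0.    0.96 -1.94] F [-0.5 -0.4 -0.4]
-0.2 0.5 -1.2 0.000 0.000 0.001
```

```bash
python3 -m crank '0 0 -10 0 0 0; 0 0 -25 0 0 0; 0 0 -40 0 0 0; 0 0 -40 0 0 0; 0 0 -40 0 0 0'; python3 -m crank '0 0 -40 0 0 0; 0 0 -20 0 0 0; 0 0 -15 0 0 0;0 0 0 0 0 0'
python3 - <<'E'
from h import *
snap("side","s3",(200,150,400,350)); snap("top","t3",(360,150,560,350))
E
python3 plan.py
```

```text
time: 6.9
eef_pos: [0.4362, -0.2796, 0.2415]
tcp_rot: [0.833, 0.553, 0.0, 0.0]
contact_force: [-0.1, -0.7, -0.7]
opening: 0.129
time: 7.4
eef_pos: [0.4364, -0.2798, 0.3147]
tcp_rot: [0.833, 0.553, 0.0, 0.0]
contact_force: [0.3, 0.5, -0.5]
opening: 0.129
t 7.50 p [ 0.4358 -0.2792  0.3126] az 1.171 z-axis [-0.002  0.002 -1.   ] op 0.13 q [-0.77 -0.12  1.86 -0.    1.4  -1.94] F [-0.1  0.2 -1.7]
```

View pics/s3.png

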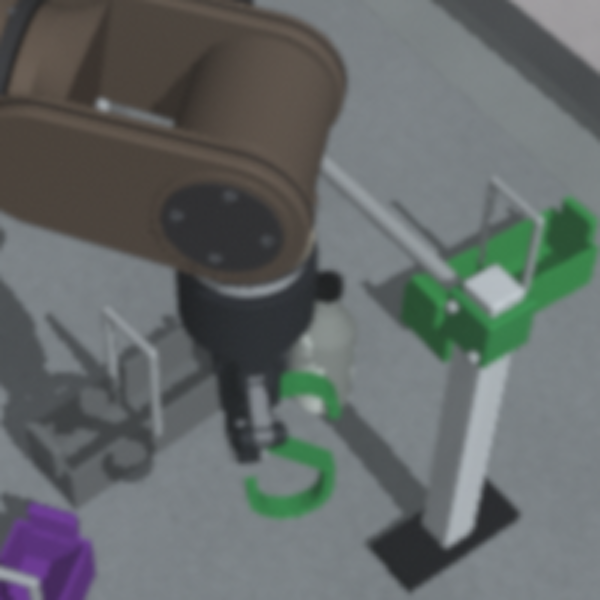

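View pics/t3.png

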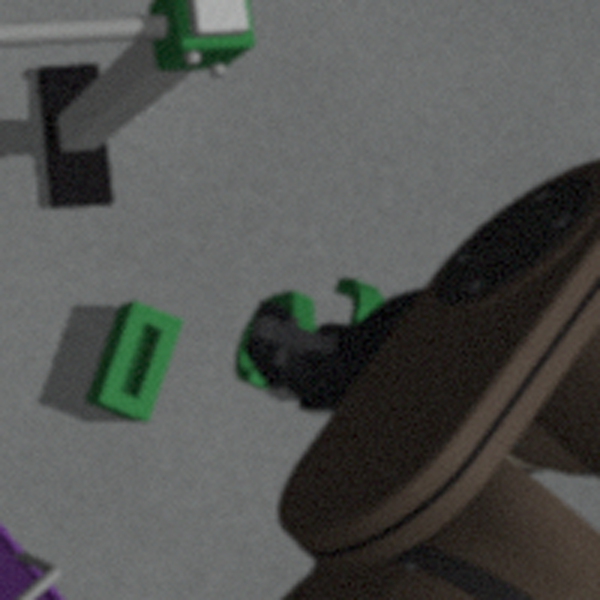

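```bash
python3 plan.py ".500 -.13 .300 1.40 5; .5433 .0224 .28 1.636 5"
```

```text
t 7.50 p [ 0.4358 -0.2792  0.3126] az 1.171 z-axis [-0.002  0.002 -1.   ] op 0.13 q [-0.77 -0.12  1.86 -0.    1.4  -1.94] F [-0.1  0.2 -1.7]
32.5 0.2 2.6 -0.001 -0.000 -0.046; 32.4 1.7 2.6 -0.001 -0.000 -0.046; 32.3 3.2 2.5 -0.001 -0.000 -0.046; 32.2 4.7 2.5 -0.001 -0.000 -0.046; 31.9 6.1 2.5 -0.001 -0.000 -0.046
31.5 3.4 4.0 0.000 0.000 -0.047; 31.3 4.8 4.0 0.000 0.000 -0.047; 31.1 6.3 4.0 0.000 0.000 -0.047; 30.7 7.8 4.0 0.000 0.000 -0.047; 30.3 9.2 4.0 0.000 0.000 -0.047
```

```bash
python3 -m crank '32 0 3 0 0 -0.046; 32 2 3 0 0 -0.046; 32 3 2 0 0 -0.046; 32 5 2 0 0 -0.046; 32 6 2 0 0 -0.046'; python3 -m crank '31 3 4 0 0 -0.047; 31 5 4 0 0 -0.047; 31 6 4 0 0 -0.047; 31 8 4 0 0 -0.047; 20 6 4 0 0 -0.047'; python3 -m crank '10 3 0 0 0 0; 0 0 0 0 0 0; 0 0 0 0 0 0; 0 0 0 0 0 0'
python3 plan.py ".5433 .0224 .2798 1.636 1"
python3 - <<'E'
from h import *
snap("side","s4",(190,130,390,280)); snap("top","t4",(220,120,380,240))
E
```

```text
time: 8.12
eef_pos: [0.4997, -0.1304, 0.3002]
tcp_rot: [0.764, 0.645, -0.001, -0.002]
contact_force: [-0.5, 0.1, -1.1]
opening: 0.129
time: 8.75
eef_pos: [0.5393, 0.0113, 0.28]
tcp_rot: [0.683, 0.731, -0.001, -0.002]
contact_force: [-0.2, -0.7, -1.3]
opening: 0.128
time: 9.25
eef_pos: [0.5422, 0.0193, 0.2825]
tcp_rot: [0.684, 0.729, 0.0, 0.0]
contact_force: [0.1, 0.1, -0.3]
opening: 0.125
t 9.25 p [0.5422 0.0193 0.2825] az 1.635 z-axis [ 0. -0. -1.] op 0.12 q [-0.15 -0.04  1.85 -0.    1.34 -1.79] F [ 0.1  0.1 -0.3]
3.0 1.3 2.7 0.000 0.000 -0.001
```

View pics/s4.png

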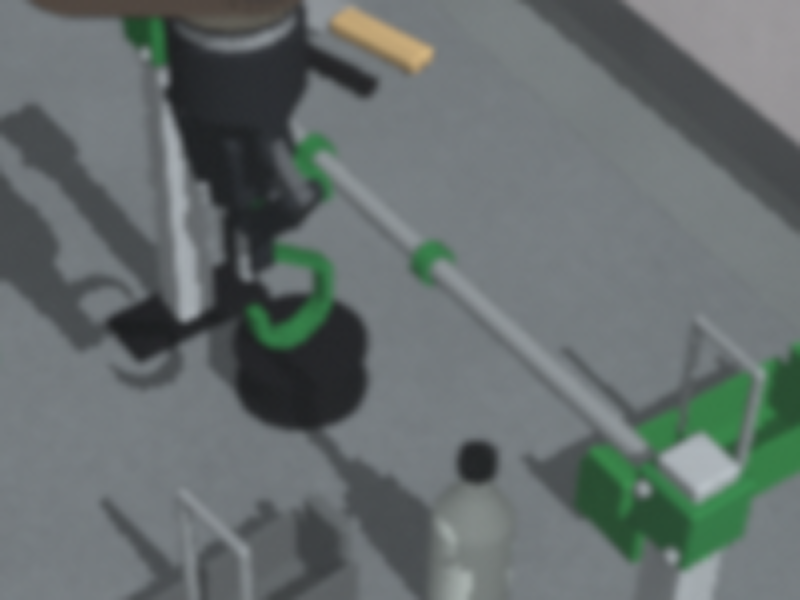

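View pics/t4.png

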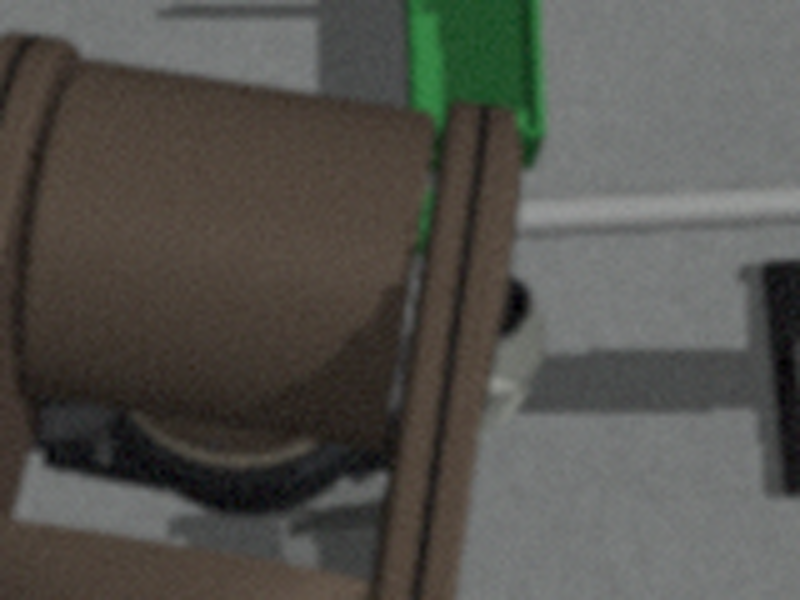

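```bash
cat > ovh.py <<'E'
import sys
from model import *
# overlay hook predicted from TCP, optional pitch
n="side"; im=optics.read_camera(n)[:,:,::-1].copy()
s=readout.get_state(); r=R.from_quat(s["tcp_rot"]); p=np.array(s["eef_pos"])
# hook frame: x=tool y, y=tool x, z=-tool z
Rh=np.c_[r.apply([0,1,0]),r.apply([1,0,0]),r.apply([0,0,-1])]
pitch=float(sys.argv[2]) if len(sys.argv)>2 else 0
gp=np.array([-.0264,0,.0288]); Rp=R.from_euler('y',pitch).as_matrix()
box=[int(v) for v in sys.argv[3].split(",")] if len(sys.argv)>3 else (230,150,310,230); sc=7
m=cv2.resize(im[box[1]:box[3],box[0]:box[2]],None,fx=sc,fy=sc,interpolation=cv2.INTER_CUBIC)
hc=p+Rh@np.array([.0264,0,-.0098])
for q in hook_parts():
    w=((q-gp)@Rp.T+gp)@Rh.T+hc
    h=cv2.convexHull(((proj(n,w)-box[:2]+.5)*sc).astype(np.float32)).astype(np.int32); cv2.polylines(m,[h],True,(0,0,255),1)
for P in ([.6255,.088,.28],[.6335,-.032,.28]):
    u=((proj(n,P)[0]-box[:2]+.5)*sc).astype(int); cv2.circle(m,tuple(int(t) for t in u),4,(255,0,0),-1)
cv2.imwrite("pics/"+sys.argv[1]+".png",m); print(p,hc)
E
python3 ovh.py o1
```

```text
[0.54219465 0.01954381 0.28251051] [0.56854308 0.02123952 0.27271842]
```

View pics/o1.png

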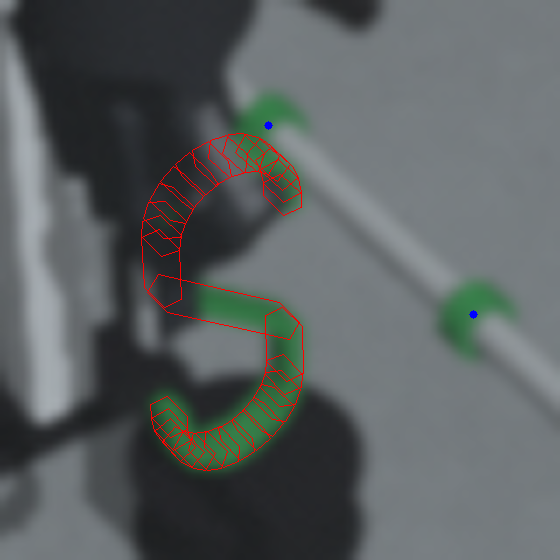

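```bash
python3 -m crank '4 12 2 0 0 0; 3 12 1 0 0 0; 0 12 1 0 0 0; 0 12 1 0 0 0; 0 0 0 0 0 0'; python3 -m crank '0 0 0 0 0 0; 0 0 0 0 0 0'; python3 ovh.py o2 0 240,140,320,220
```

```text
time: 10.02
eef_pos: [0.5904, 0.0302, 0.2768]
tcp_rot: [0.684, 0.73, -0.0, -0.0]
contact_force: [-0.4, -0.2, -0.8]
opening: 0.129
time: 10.28
eef_pos: [0.5894, 0.0301, 0.2774]
tcp_rot: [0.684, 0.73, -0.0, 0.0]
contact_force: [0.7, 0.2, -1.8]
opening: 0.128
[0.58940715 0.03013288 0.27748082] [0.61575222 0.03185132 0.26768366]
```

View pics/o2.png

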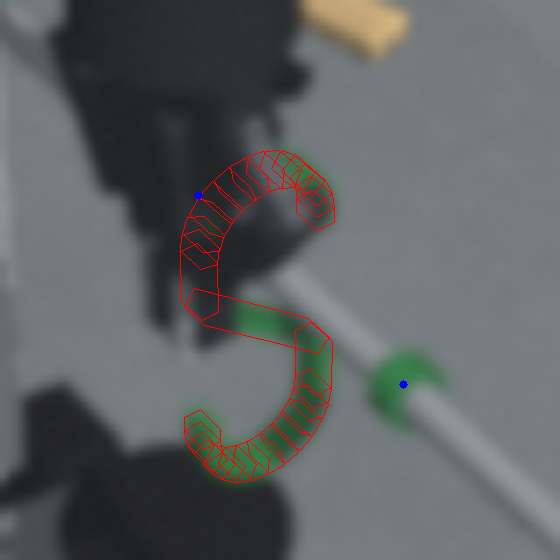

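```bash
python3 -m crank '-1 5 6 0 0 0; -1 5 6 0 0 0; 0 4 6 0 0 0; 0 0 8 0 0 0; 0 0 8 0 0 0'; python3 -m crank '0 0 3 0 0 0; 0 0 0 0 0 0; 0 0 0 0 0 0'; python3 ovh.py o3 0 240,140,320,220
```

```text
time: 10.95
eef_pos: [0.6036, 0.0291, 0.2425]
tcp_rot: [0.684, 0.73, -0.0, -0.0]
contact_force: [-0.7, -0.4, 0.2]
opening: 0.125
time: 11.32
eef_pos: [0.6039, 0.0291, 0.2407]
tcp_rot: [0.684, 0.73, 0.0, 0.0]
contact_force: [0.0, 0.2, -1.3]
opening: 0.127
[0.60395362 0.02904204 0.24086138] [0.63030653 0.03076174 0.23108554]
```

View pics/o3.png

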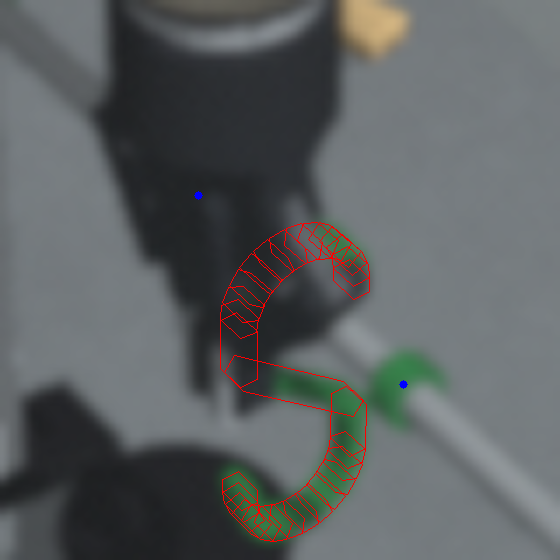

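```bash
python3 -m crank '0 0 2 0 0 0; 0 0 2 0 0 0; 0 0 0 0 0 0'; python3 -m crank '0 0 1.5 0 0 0; 0 0 0 0 0 0';python3 -m crank '0 0 1 0 0 0; 0 0 0 0 0 0'
```

```text
time: 11.75
eef_pos: [0.6035, 0.0291, 0.236]
tcp_rot: [0.684, 0.73, -0.0, -0.0]
contact_force: [-0.5, 0.0, -0.7]
opening: 0.128
time: 12.0
eef_pos: [0.6039, 0.029, 0.2351]
tcp_rot: [0.684, 0.73, 0.0, 0.0]
contact_force: [0.4, -0.1, 1.0]
opening: 0.132
time: 12.25
eef_pos: [0.604, 0.0291, 0.2349]
tcp_rot: [0.684, 0.73, 0.0, 0.001]
contact_force: [-2.2, -0.7, 3.6]
opening: 0.125
```

```bash
python3 -m crank '0 0 0 0 0 0; 0 0 0 0 0 0; 0 0 0 0 0 0' -0.3; python3 -m crank '0 0 -6 0 0 0; 0 0 -12 0 0 0; 0 0 -25 0 0 0; 0 0 -35 0 0 0; 0 0 -40 0 0 0' 
python3 - <<'E'
from h import *
snap("side","s5",(190,130,390,280))
E
python3 plan.py
```

```text
time: 12.62
eef_pos: [0.6035, 0.029, 0.2333]
tcp_rot: [0.684, 0.73, -0.0, -0.0]
contact_force: [-1.1, -0.3, 0.9]
opening: 0.351
time: 13.25
eef_pos: [0.6035, 0.0291, 0.3535]
tcp_rot: [0.684, 0.73, 0.0, 0.0]
contact_force: [0.5, -0.1, -0.4]
opening: 0.351
t 13.30 p [0.6057 0.0289 0.3614] az 1.636 z-axis [ 0.012 -0.001 -1.   ] op 0.35 q [-0.12  0.06  1.6  -0.    1.47 -1.76] F [-0.5 -1.3  4.1]
```

View pics/s5.png

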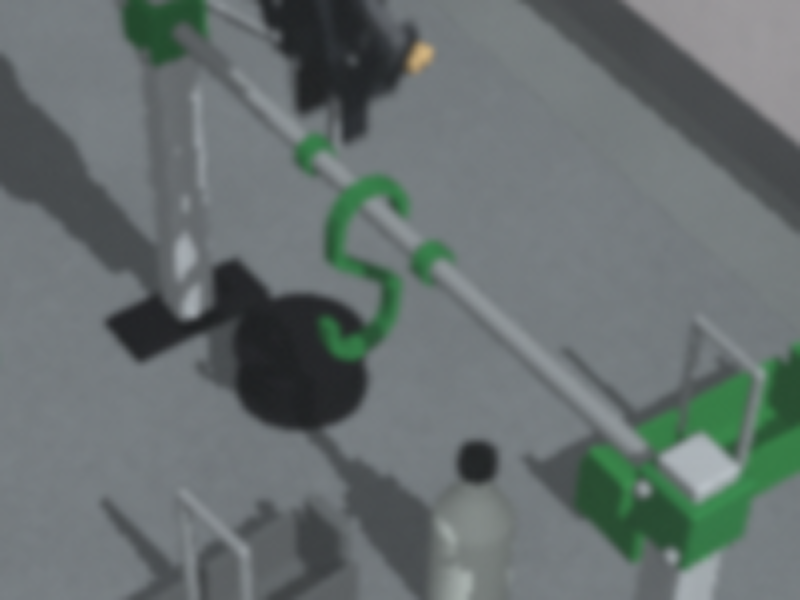

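```bash
python3 plan.py ".53 0 .36 1.2 4; .482 -.028 .28 .153 7; .482 -.028 .116 .153 5"
```

```text
t 13.30 p [0.6057 0.0289 0.3614] az 1.636 z-axis [ 0.012 -0.001 -1.   ] op 0.35 q [-0.12  0.06  1.6  -0.    1.47 -1.76] F [-0.5 -1.3  4.1]
-6.0 -19.3 0.1 0.003 -0.000 0.109; -8.0 -18.6 0.2 0.003 -0.000 0.109; -10.0 -17.6 0.2 0.003 -0.000 0.109; -11.9 -16.4 0.3 0.003 -0.000 0.109
-6.2 -4.9 11.4 0.000 -0.000 0.150; -6.9 -4.0 11.4 0.000 -0.000 0.150; -7.4 -2.9 11.4 0.000 -0.000 0.150; -7.7 -1.8 11.4 0.000 -0.000 0.150; -7.9 -0.6 11.4 0.000 -0.000 0.150; -7.9 0.6 11.4 0.000 -0.000 0.150; -7.7 1.8 11.4 0.000 -0.000 0.150
0.0 -0.0 32.8 0.000 0.000 0.000; 0.0 -0.0 32.8 -0.000 0.000 0.000; -0.0 -0.0 32.8 0.000 0.000 0.000; -0.0 -0.0 32.8 -0.000 0.000 0.000; -0.0 -0.0 32.8 0.000 0.000 0.000
```

```bash
python3 -m crank '-6 -19 0 0 0 0.11; -8 -19 0 0 0 0.11; -10 -18 0 0 0 0.11; -12 -16 0 0 0 0.11; -6 -5 11 0 0 0.15' -0.2; python3 -m crank '-7 -4 11 0 0 0.15; -7 -3 11 0 0 0.15; -8 -2 11 0 0 0.15; -8 -1 11 0 0 0.15; -8 1 11 0 0 0.15'; python3 -m crank '-8 2 11 0 0 0.15; 0 0 20 0 0 0; 0 0 20 0 0 0; 0 0 0 0 0 0; 0 0 0 0 0 0'; python3 plan.py ".482 -.028 .116 .153 4"
```

```text
time: 13.92
eef_pos: [0.5209, -0.0039, 0.343]
tcp_rot: [0.868, 0.497, 0.002, 0.001]
contact_force: [0.3, 0.8, 0.5]
opening: 0.402
time: 14.55
eef_pos: [0.4862, -0.0233, 0.2864]
tcp_rot: [0.989, 0.145, 0.001, 0.0]
contact_force: [-0.8, 0.1, -0.1]
opening: 0.401
time: 15.18
eef_pos: [0.4797, -0.0276, 0.2361]
tcp_rot: [0.997, 0.073, 0.001, 0.0]
contact_force: [1.2, 0.3, -0.0]
opening: 0.402
t 15.18 p [ 0.4797 -0.0276  0.2361] az 0.146 z-axis [ 0.002 -0.001 -1.   ] op 0.40 q [-0.27 -0.16  2.04  0.    1.26 -0.42] F [ 1.2  0.3 -0. ]
0.5 0.2 30.0 0.000 -0.000 -0.002; 0.5 0.2 30.0 0.000 -0.000 -0.002; 0.5 0.2 30.0 0.000 -0.000 -0.002; 0.5 0.2 30.0 0.000 -0.000 -0.002
```

```bash
python3 -m crank '0.5 0 30 0 0 0; 0.5 0 30 0 0 0; 0.5 0 30 0 0 0; 0.5 0 20 0 0 0; 0 0 10 0 0 0'; python3 -m crank '0 0 0 0 0 0; 0 0 0 0 0 0'; python3 plan.py ".482 -.028 .116 .153 1"; python3 - <<'E'
from h import *
snap("side","s6",(190,200,320,330)); snap("top","t6",(220,200,360,320))
E
```

```text
time: 15.8
eef_pos: [0.4815, -0.0272, 0.1149]
tcp_rot: [0.997, 0.073, 0.0, 0.0]
contact_force: [0.2, -0.3, 0.7]
opening: 0.402
time: 16.05
eef_pos: [0.4821, -0.0274, 0.1162]
tcp_rot: [0.997, 0.073, 0.001, 0.0]
contact_force: [-0.1, -0.4, 0.5]
opening: 0.4
t 16.05 p [ 0.4821 -0.0274  0.1162] az 0.146 z-axis [ 0.002 -0.001 -1.   ] op 0.40 q [-0.27 -0.01  2.13  0.    1.02 -0.41] F [-0.1 -0.4  0.5]
-0.2 0.6 0.2 0.001 -0.002 -0.007
```

View pics/s6.png

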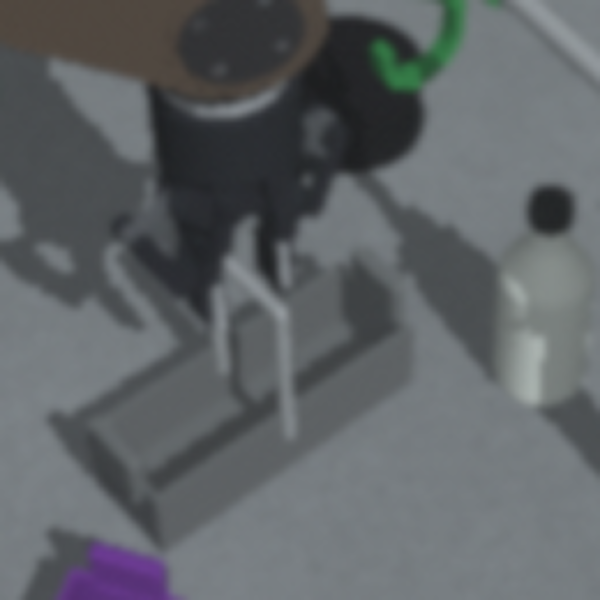

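```bash
python3 -m crank '0 0 0 0 0 0; 0 0 0 0 0 0; 0 0 0 0 0 0; 0 0 0 0 0 0' -1 80; python3 -m crank '0 0 -4 0 0 0; 0 0 -8 0 0 0; 0 0 -10 0 0 0; 0 0 0 0 0 0'; python3 plan.py ".45 .09 .138 1.6 10"
```

```text
time: 16.65
eef_pos: [0.4813, -0.0272, 0.1152]
tcp_rot: [0.997, 0.073, 0.0, 0.0]
contact_force: [-1.1, 0.2, 3.2]
opening: 0.057
time: 17.15
eef_pos: [0.482, -0.0274, 0.1382]
tcp_rot: [0.997, 0.073, 0.001, 0.0]
contact_force: [-0.9, 0.1, -1.2]
opening: 0.059
t 17.15 p [ 0.482  -0.0274  0.1382] az 0.146 z-axis [ 0.003 -0.001 -1.   ] op 0.06 q [-0.27 -0.04  2.12 -0.    1.06 -0.41] F [-0.9  0.1 -1.2]
-1.5 -12.1 0.0 0.000 -0.000 -0.145; 0.3 -12.2 0.0 0.000 -0.000 -0.145; 2.1 -12.0 0.0 0.000 -0.000 -0.145; 3.8 -11.6 0.0 0.000 -0.000 -0.145; 5.4 -10.9 0.0 0.000 -0.000 -0.145; 6.9 -10.0 0.0 0.000 -0.000 -0.145; 8.3 -8.9 0.0 0.000 -0.000 -0.145; 9.5 -7.6 0.0 0.000 -0.000 -0.145; 10.5 -6.1 0.0 0.000 -0.000 -0.145; 11.3 -4.5 0.0 0.000 -0.000 -0.145
```

```bash
python3 -m crank '-1 -12 0 0 0 -0.145; 0 -12 0 0 0 -0.145; 2 -12 0 0 0 -0.145; 4 -12 0 0 0 -0.145; 5 -11 0 0 0 -0.145'; python3 -m crank '7 -10 0 0 0 -0.145; 8 -9 0 0 0 -0.145; 10 -8 0 0 0 -0.145; 10 -6 0 0 0 -0.145; 11 -4 0 0 0 -0.145'; python3 -m crank '0 0 0 0 0 0; 0 0 0 0 0 0';python3 plan.py;  python3 - <<'E'
from h import *
snap("side","s7",(140,180,300,330)); snap("top","t7",(180,200,340,320))
E
```

```text
time: 17.77
eef_pos: [0.4646, 0.032, 0.1367]
tcp_rot: [0.906, 0.424, -0.0, -0.0]
contact_force: [0.4, -0.6, -1.7]
opening: 0.062
time: 18.4
eef_pos: [0.4488, 0.0903, 0.1367]
tcp_rot: [0.696, 0.718, -0.0, -0.0]
contact_force: [0.2, -0.2, -0.9]
opening: 0.062
time: 18.65
eef_pos: [0.4491, 0.0897, 0.1368]
tcp_rot: [0.699, 0.715, -0.0, 0.0]
contact_force: [0.0, -0.4, -1.5]
opening: 0.061
t 18.65 p [0.4491 0.0897 0.1368] az 1.594 z-axis [ 0. -0. -1.] op 0.06 q [-0.02 -0.1   2.18 -0.    1.07 -1.62] F [ 0.  -0.4 -1.5]
```

View pics/s7.png

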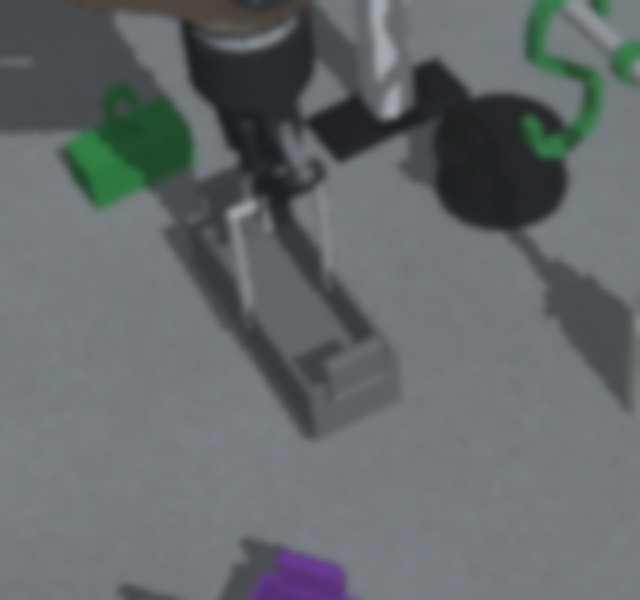

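View pics/t7.png

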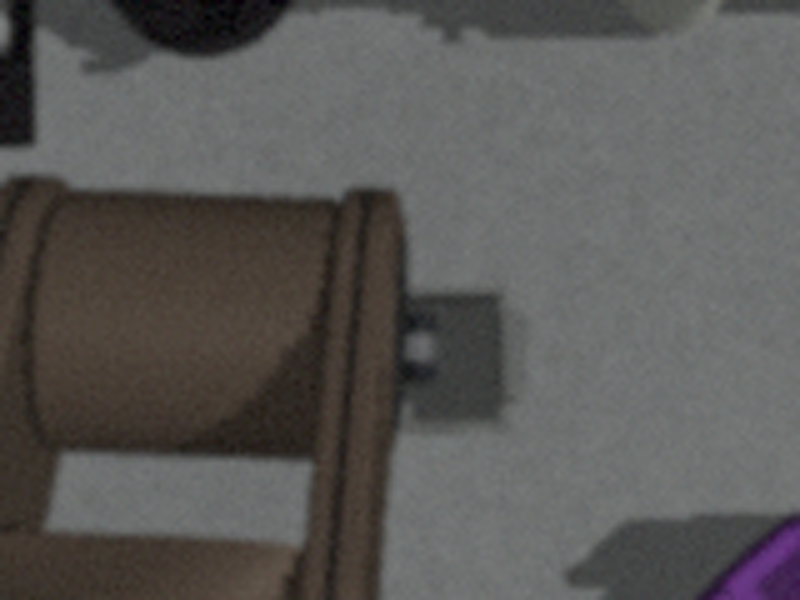

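```bash
python3 -m crank '0 0 8 0 0 0; 0 0 6 0 0 0; 0 0 4 0 0 0; 0 0 2 0 0 0; 0 0 0 0 0 0'; python3 -m crank '0 0 1 0 0 0; 0 0 0 0 0 0';  python3 -m crank '0 0 0 0 0 0; 0 0 0 0 0 0; 0 0 0 0 0 0' 0
```

```text
time: 19.38
eef_pos: [0.449, 0.0899, 0.1167]
tcp_rot: [0.698, 0.716, -0.0, -0.0]
contact_force: [-0.4, 0.0, -2.3]
opening: 0.061
time: 19.62
eef_pos: [0.4492, 0.0899, 0.1159]
tcp_rot: [0.698, 0.716, 0.0, 0.0]
contact_force: [1.3, 0.7, -1.3]
opening: 0.058
time: 20.0
eef_pos: [0.4493, 0.0899, 0.1161]
tcp_rot: [0.698, 0.716, 0.0, 0.0]
contact_force: [0.1, -0.3, 0.2]
opening: 0.5
```

```bash
python3 -m crank '0 0 -20 0 0 0; 0 0 -40 0 0 0; -31 0 -20 0 0 0; -31 0 0 0 0 0; -29 0 0 0 0 0';python3 -m crank '0 0 0 0 0 0'
cat > fp2.py <<'E'
from fitp import *
ims={n:np.ascontiguousarray(optics.read_camera(n)[:,:,::-1]) for n in C}
v=None
for nm in(("side","top"),("side",),("top",)):
    r=fit(ims,[.449,.09,1.59],segs(),nm); print(nm,r.x,r.fun)
    if v is None: v=r.x
b0=(160,200,280,320); a=overlay("side",ims["side"],v,"x",(160,220,260,320)); b=overlay("top",ims["top"],v,"x",(190,220,290,320))
cv2.imwrite("pics/ovp2.png",np.hstack([a,b]))
E
python3 fp2.py; python3 plan.py
```

```text
time: 20.62
eef_pos: [0.4517, -0.002, 0.1966]
tcp_rot: [0.698, 0.716, 0.0, 0.001]
contact_force: [0.6, -0.2, 0.5]
opening: 0.504
time: 20.75
eef_pos: [0.4516, -0.0023, 0.1961]
tcp_rot: [0.699, 0.715, 0.0, 0.0]
contact_force: [-0.2, 0.1, -0.9]
opening: 0.5
('side', 'top') [0.4483 0.0791 1.5693] -827.6279907226562
('side',) [0.4413 0.1006 1.7502] -483.5205993652344
('top',) [0.4489 0.0784 1.528 ] -384.3919372558594
t 20.85 p [ 0.4513 -0.0008  0.1958] az 1.595 z-axis [-0.     0.001 -1.   ] op 0.50 q [-0.23 -0.19  2.14  0.    1.19 -1.82] F [ 0.5 -0.8 -0.1]
```

View pics/ovp2.png

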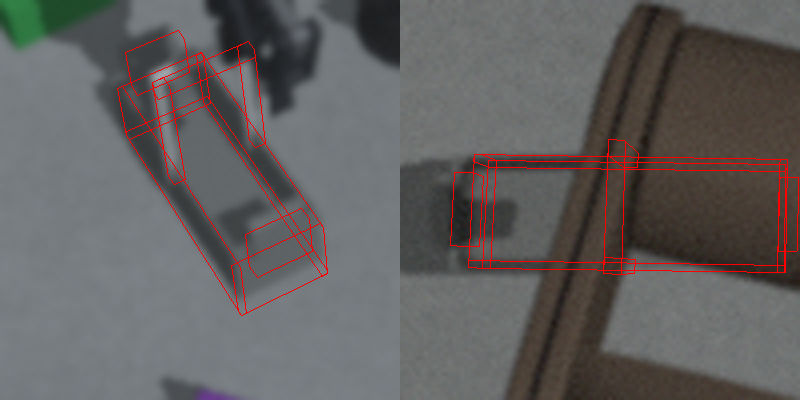

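```bash
cat > ov3.py <<'E'
from fitp import *
import sys
v=[float(t) for t in sys.argv[1].split()]
ims={n:np.ascontiguousarray(optics.read_camera(n)[:,:,::-1]) for n in C}
a=overlay("side",ims["side"],v,"x",(160,220,260,320)); b=overlay("top",ims["top"],v,"x",(190,220,290,320))
cv2.imwrite("pics/ovp3.png",np.hstack([a,b]))
E
python3 ov3.py ".4495 .090 1.60"
```

```text
(no output)
```

View pics/ovp3.png

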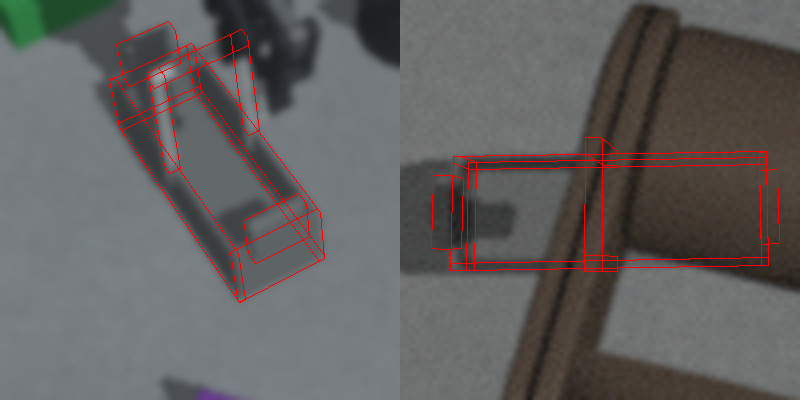

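```bash
python3 -m crank '0 1 40 0 0 -0.005; 0 0 40 0 0 0; 0 0 40 0 0 0; 0 0 20 0 0 0; 0 0 8 0 0 0'; python3 -m crank '0 0 0 0 0 0; 0 0 0 0 0 0'; python3 plan.py ".4522 -.001 .043 1.60 1"; python3 - <<'E'
from h import *
snap("side","s8",(160,200,300,330))
E
```

```text
time: 21.58
eef_pos: [0.4514, -0.0, 0.0464]
tcp_rot: [0.696, 0.718, -0.001, -0.001]
contact_force: [0.1, -0.2, 0.2]
opening: 0.499
time: 21.82
eef_pos: [0.4534, -0.001, 0.049]
tcp_rot: [0.696, 0.718, 0.001, 0.001]
contact_force: [-0.2, -0.5, -0.1]
opening: 0.499
t 21.82 p [ 0.4534 -0.001   0.049 ] az 1.601 z-axis [ 0.002 -0.001 -1.   ] op 0.50 q [-0.23  0.04  2.23  0.    0.87 -1.83] F [-0.2 -0.5 -0.1]
0.1 -1.2 6.0 0.002 0.001 0.001
```

View pics/s8.png

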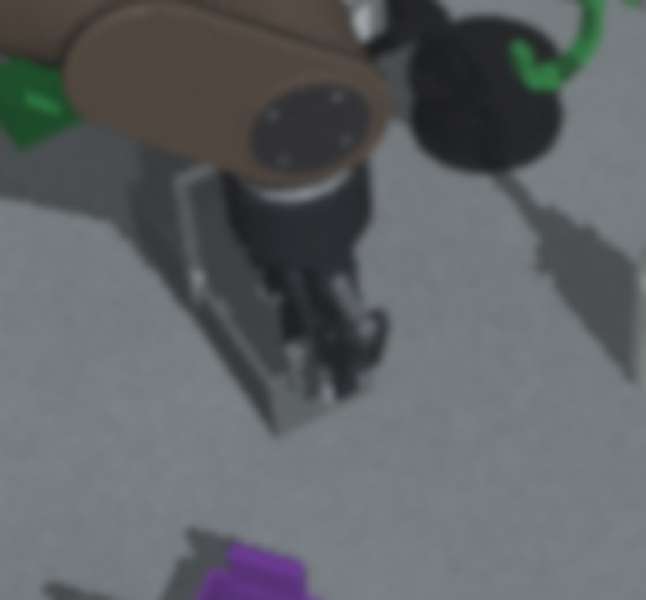

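```bash
python3 -m crank '0 -1 5 0 0 0; 0 0 0 0 0 0; 0 0 0 0 0 0; 0 0 0 0 0 0; 0 0 0 0 0 0' -1 110; python3 -m crank '0 0 -5 0 0 0; 0 0 -10 0 0 0; 0 0 -15 0 0 0; 0 0 0 0 0 0; 0 0 0 0 0 0';python3 plan.py;  python3 - <<'E'
from h import *
snap("side","s9",(160,200,300,330)); snap("top","t9",(180,200,340,320))
E
```

```text
time: 22.5
eef_pos: [0.4514, -0.0011, 0.0429]
tcp_rot: [0.696, 0.718, -0.0, -0.0]
contact_force: [-0.6, -0.8, 1.9]
opening: 0.099
time: 23.12
eef_pos: [0.4514, -0.0011, 0.0731]
tcp_rot: [0.696, 0.718, 0.0, 0.0]
contact_force: [0.2, -0.2, -1.7]
opening: 0.096
t 23.12 p [ 0.4514 -0.0011  0.0731] az 1.601 z-axis [ 0. -0. -1.] op 0.10 q [-0.23 -0.01  2.23 -0.    0.92 -1.83] F [ 0.2 -0.2 -1.7]
```

View pics/s9.png

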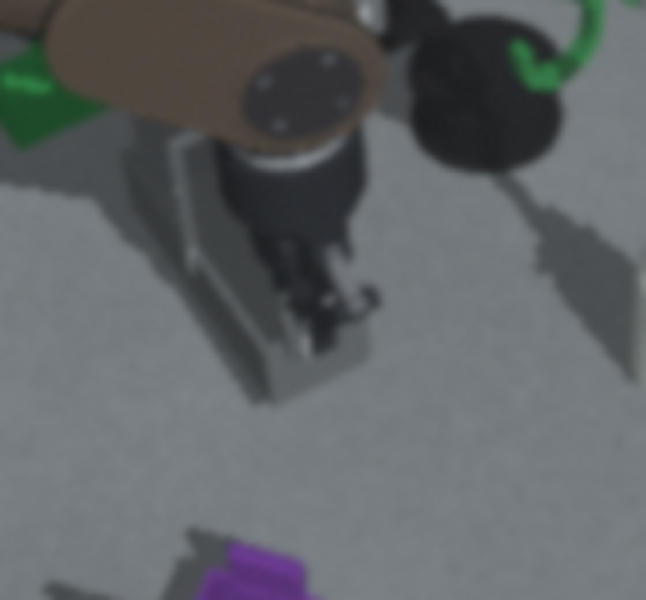

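```bash
python3 plan.py ".4514 -.001 .103 1.601 2; .4670 .0210 .103 .065 12"
```

```text
t 23.23 p [ 0.451  -0.001   0.0725] az 1.601 z-axis [-0.001  0.    -1.   ] op 0.10 q [-0.23 -0.01  2.23 -0.    0.92 -1.83] F [ 0.2  0.  -1.9]
-0.0 0.2 -15.3 -0.000 -0.000 0.000; -0.0 0.2 -15.3 -0.000 -0.000 0.000
1.8 1.4 0.0 -0.000 -0.000 0.128; 2.0 1.1 0.0 -0.000 -0.000 0.128; 2.1 0.9 0.0 -0.000 -0.000 0.128; 2.2 0.6 0.0 -0.000 -0.000 0.128; 2.2 0.3 0.0 -0.000 -0.000 0.128; 2.2 0.0 0.0 -0.000 -0.000 0.128; 2.2 -0.3 -0.0 -0.000 -0.000 0.128; 2.2 -0.6 -0.0 -0.000 -0.000 0.128; 2.1 -0.8 -0.0 -0.000 -0.000 0.128; 2.0 -1.1 -0.0 -0.000 -0.000 0.128; 1.8 -1.3 -0.0 -0.000 -0.000 0.128; 1.6 -1.5 -0.0 -0.000 -0.000 0.128
```

```bash
python3 -m crank '0 0 -15 0 0 0; 0 0 -15 0 0 0; 2 1 0 0 0 0.06; 2 1 0 0 0 0.12; 2 1 0 0 0 0.128'; python3 -m crank '2 1 0 0 0 0.128; 2 0 0 0 0 0.128; 2 0 0 0 0 0.128; 2 0 0 0 0 0.128; 2 0 0 0 0 0.128';  python3 -m crank '2 -1 0 0 0 0.128; 2 -1 0 0 0 0.128; 2 -1 0 0 0 0.128; 2 -1 0 0 0 0.128; 0 0 0 0 0 0.07'; python3 -m crank '0 0 0 0 0 0; 0 0 0 0 0 0';python3 plan.py ".4670 .0210 .103 .065 1"; python3 - <<'E'
from h import *
snap("side","s10",(180,130,340,280)); snap("top","t10",(180,120,380,270))
E
```

```text
time: 23.85
eef_pos: [0.4553, 0.0047, 0.1042]
tcp_rot: [0.799, 0.601, 0.001, 0.001]
contact_force: [0.1, -1.1, -1.3]
opening: 0.101
time: 24.48
eef_pos: [0.4611, 0.013, 0.1041]
tcp_rot: [0.948, 0.319, 0.0, 0.0]
contact_force: [-0.3, 0.4, -2.2]
opening: 0.097
time: 25.1
eef_pos: [0.4664, 0.0201, 0.1041]
tcp_rot: [0.999, 0.034, 0.0, -0.0]
contact_force: [0.1, -0.2, -1.6]
opening: 0.097
time: 25.35
eef_pos: [0.4661, 0.02, 0.1034]
tcp_rot: [0.999, 0.036, 0.0, -0.0]
contact_force: [0.7, 0.3, -2.0]
opening: 0.096
t 25.35 p [0.4661 0.02   0.1034] az 0.072 z-axis [ 0.001  0.    -1.   ] op 0.10 q [-0.18 -0.03  2.18  0.    0.99 -0.25] F [ 0.7  0.3 -2. ]
0.9 -0.9 0.4 0.000 -0.001 0.007
```

View pics/s10.png

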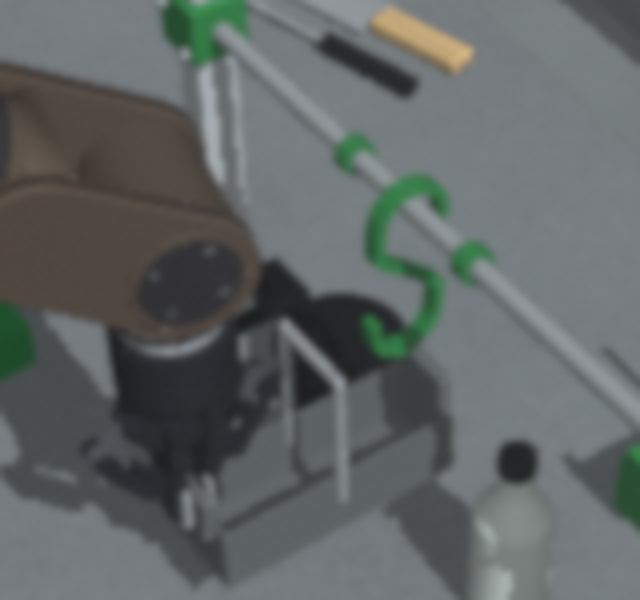

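View pics/t10.png

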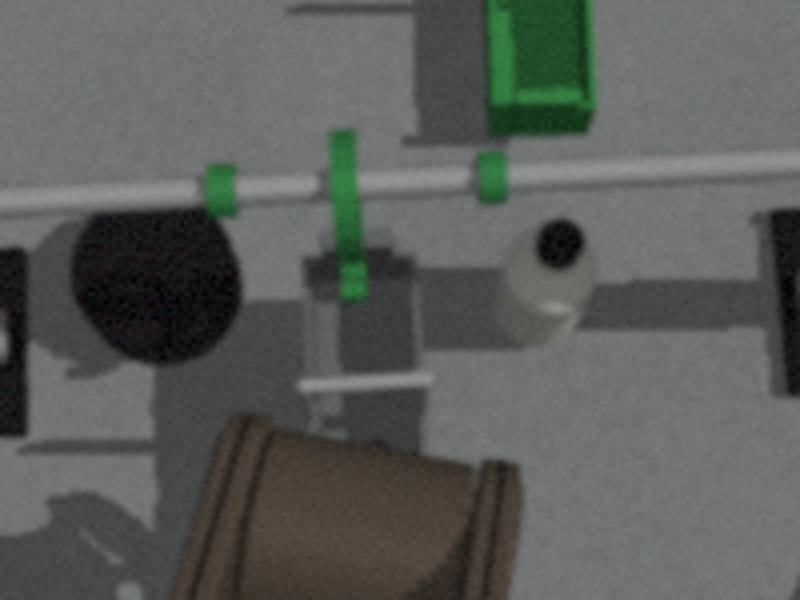

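```bash
cat > hf.py <<'E'
from model import *
from scipy.optimize import minimize
np.set_printoptions(precision=4,suppress=True)
ims={n:optics.read_camera(n)[:,:,::-1].astype(np.float32) for n in C}
G={n:np.clip((i[...,1]-np.maximum(i[...,0],i[...,2])-12)/35,0,1) for n,i in ims.items()}
base=np.array([.6296,.0305,.2255])
def parts(v):
    Rm=(R.from_euler('z',v[3])*R.from_euler('y',v[4])).as_matrix()
    return [p@Rm.T+np.array(v[:3]) for p in hook_parts()]
def roi(n):
    u=np.vstack([proj(n,p) for p in parts([*base,.065,0])]); a=u.min(0).astype(int)-3; b=u.max(0).astype(int)+5; return a[1],b[1],a[0],b[0]
RO={n:roi(n) for n in C}
for n in C: # drop collars
    for P in([.6255,.088,.28],[.6335,-.032,.28]):
        u=proj(n,P)[0]; cv2.circle(G[n],(int(u[0]),int(u[1])),8,0,-1)
def cost(v):
    t=0
    for n in C:
        a,b,c,d=RO[n]; m=cv2.GaussianBlur(mask(n,parts(v),4),(0,0),.9)[a:b,c:d]; t+=np.abs(m-G[n][a:b,c:d]).sum()
    return t
v=np.array([*base,.065,0]); S=np.array([v]+[v+d for d in np.diag([.006,.006,.006,.1,.08])])
r=minimize(cost,v,method="Nelder-Mead",options=dict(initial_simplex=S,maxiter=300)); print("hook",r.x,r.fun,cost(v))
E
python3 hf.py
python3 - <<'E'
from h import *
a=tri((251.0,210.0),(255.2,216)); b=tri((265.3,225.3),(287.2,214.5)); print(a,b,(a+b)/2)
s=readout.get_state();print(s["eef_pos"]+.091*R.from_quat(s["tcp_rot"]).apply([1,0,0])+[0,0,.092])
E
```

```text
hook [0.6284 0.0314 0.2251 0.1116 0.013 ] 234.52833557128906 267.802
[0.55344946 0.05264573 0.19916645] [ 0.55777892 -0.00982409  0.19731111] [0.55561419 0.02141082 0.19823878]
[0.55675032 0.02649621 0.19495462]
```

```bash
python3 -m crank '10 0 0 0 0 0.005; 10 0 0 0 0 0; 0 0 -6 0 0 0; 0 0 -6 0 0 0; 0 0 -5 0 0 0'; python3 -m crank '0 0 0 0 0 0; 0 0 0 0 0 0';python3 plan.py; python3 - <<'E'
from h import *
snap("side","s11",(200,130,330,250)); snap("top","t11",(220,140,340,230))
E
```

```text
time: 26.18
eef_pos: [0.486, 0.0214, 0.1204]
tcp_rot: [0.999, 0.033, 0.0, 0.0]
contact_force: [0.6, -0.1, -2.1]
opening: 0.098
time: 26.42
eef_pos: [0.4857, 0.0214, 0.1198]
tcp_rot: [0.999, 0.033, -0.0, -0.0]
contact_force: [-0.0, 0.2, -2.3]
opening: 0.101
t 26.43 p [0.4857 0.0214 0.1198] az 0.066 z-axis [-0.  0. -1.] op 0.10 q [-0.17 -0.01  2.12 -0.    1.03 -0.23] F [-0.   0.2 -2.3]
```

View pics/s11.png

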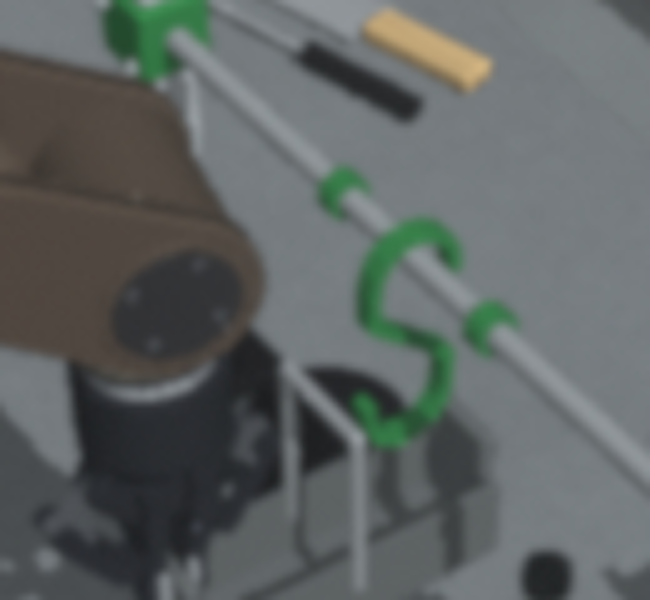

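View pics/t11.png

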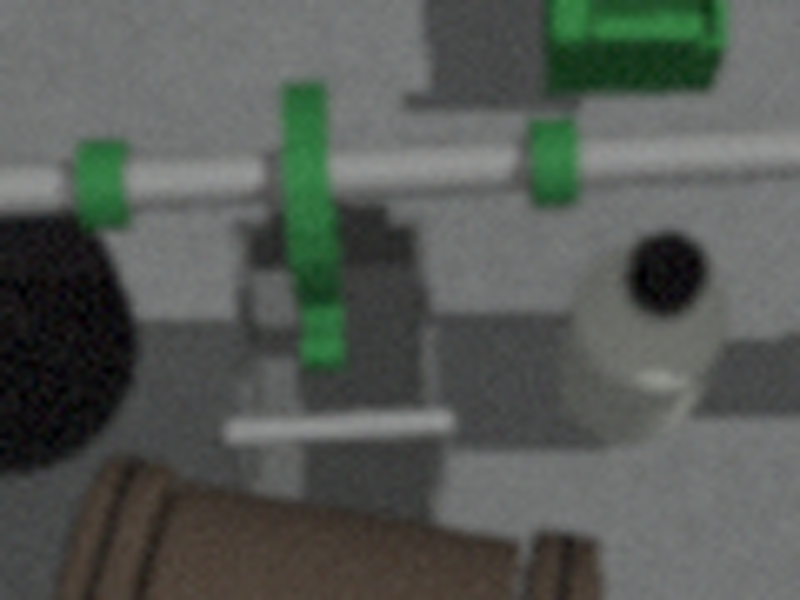

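```bash
python3 -m crank '10 -2 0 0 0 0; 10 -2 0 0 0 0; 8 0 0 0 0 0; 7 0 2 0 0 0; 7 0 4 0 0 0'; python3 -m crank '0 0 0 0 0 0; 0 0 0 0 0 0';python3 plan.py; python3 - <<'E'
from h import *
snap("side","s12",(200,130,330,250)); snap("top","t12",(220,140,340,230))
E
```

```text
time: 27.15
eef_pos: [0.5282, 0.0282, 0.1137]
tcp_rot: [0.999, 0.033, 0.0, 0.0]
contact_force: [0.3, -0.5, -1.5]
opening: 0.096
time: 27.4
eef_pos: [0.5273, 0.0281, 0.1136]
tcp_rot: [0.999, 0.033, -0.0, -0.0]
contact_force: [0.2, 0.6, -1.7]
opening: 0.099
t 27.40 p [0.5273 0.0281 0.1136] az 0.066 z-axis [-0.001  0.    -1.   ] op 0.10 q [-0.14  0.1   2.03 -0.    1.02 -0.2 ] F [ 0.2  0.6 -1.7]
```

View pics/s12.png

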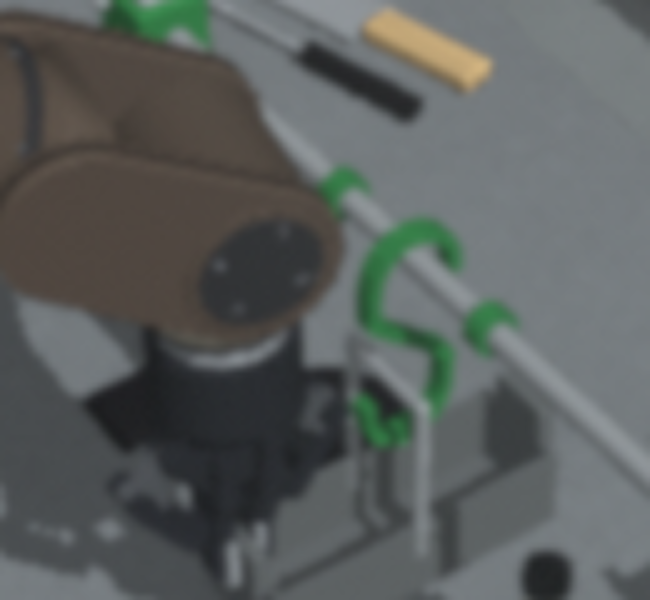

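View pics/t12.png

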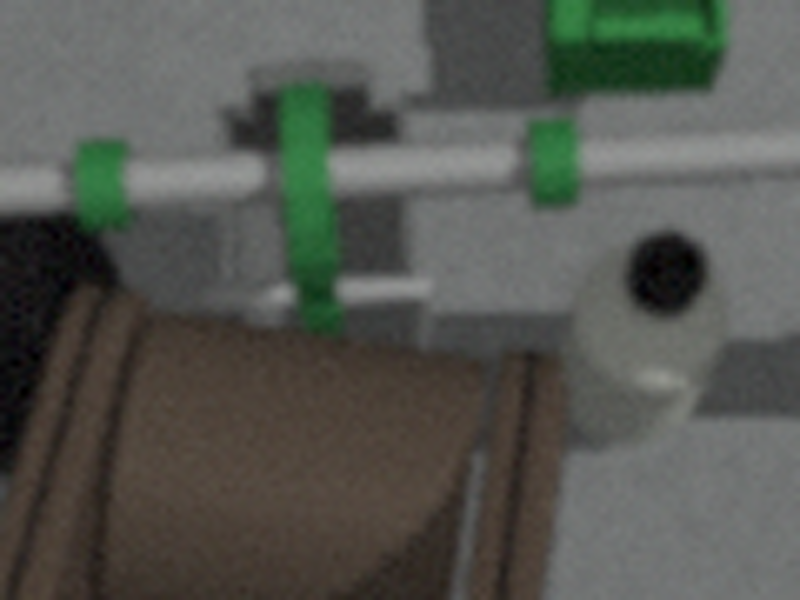

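```bash
python3 -m crank '4 0 5 0 0 0; 4 0 5 0 0 0; 2 0 6 0 0 0; 0 0 7 0 0 0; 0 0 6 0 0 0'; python3 -m crank '0 0 3 0 0 0; 0 0 0 0 0 0';python3 plan.py; python3 - <<'E'
from h import *
snap("side","s13",(200,130,330,250)); snap("top","t13",(220,140,340,230))
E
```

```text
time: 28.12
eef_pos: [0.5372, 0.0289, 0.084]
tcp_rot: [0.999, 0.033, -0.0, -0.0]
contact_force: [-0.9, 0.4, -0.7]
opening: 0.103
time: 28.38
eef_pos: [0.5373, 0.0288, 0.0815]
tcp_rot: [0.999, 0.033, -0.0, -0.0]
contact_force: [-0.4, 0.7, -1.0]
opening: 0.098
t 28.38 p [0.5373 0.0288 0.0815] az 0.066 z-axis [-0.001  0.    -1.   ] op 0.10 q [-0.14  0.16  2.02 -0.    0.96 -0.2 ] F [-0.4  0.7 -1. ]
```

View pics/s13.png

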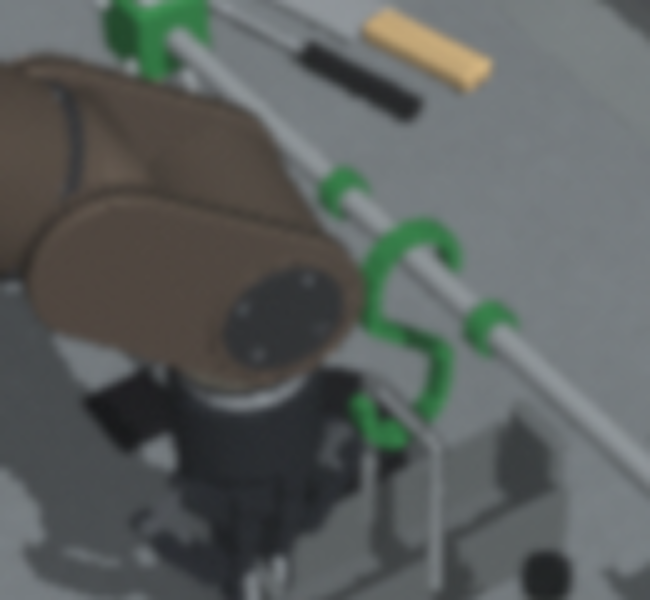

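```bash
python3 -m crank '0 0 2 0 0 0; 0 0 1 0 0 0; 0 0 0 0 0 0'; python3 -m crank '0 0 1 0 0 0; 0 0 0 0 0 0';python3 -m crank '0 0 1 0 0 0; 0 0 0 0 0 0;0 0 0 0 0 0'; python3 -c "
from h import *
print(readout.get_state()['wrist_torque'])"
```

```text
time: 28.85
eef_pos: [0.5375, 0.0288, 0.0787]
tcp_rot: [0.999, 0.033, -0.0, -0.0]
contact_force: [-0.9, 0.1, -1.3]
opening: 0.1
time: 29.1
eef_pos: [0.5375, 0.0288, 0.0778]
tcp_rot: [0.999, 0.033, -0.0, -0.0]
contact_force: [0.3, 0.5, -1.3]
opening: 0.096
time: 29.48
eef_pos: [0.5377, 0.0288, 0.077]
tcp_rot: [0.999, 0.033, 0.0, 0.0]
contact_force: [0.2, -0.2, -0.4]
opening: 0.1
[0.01342299 0.11036506 0.02365343]
```

```bash
for i in 1; do python3 -m crank '0 0 1 0 0 0; 0 0 0 0 0 0'; python3 -c "
from h import *
print(readout.get_state()['wrist_torque'])"; done; python3 -m crank '0 0 1 0 0 0; 0 0 0 0 0 0;0 0 0 0 0 0'; python3 -c "
from h import *
print(readout.get_state()['wrist_torque'])"
```

```text
time: 29.72
eef_pos: [0.5383, 0.0287, 0.0765]
tcp_rot: [0.999, 0.033, 0.001, 0.0]
contact_force: [-0.3, -0.2, 0.8]
opening: 0.102
[-0.03282943 -0.14944527  0.01849835]
time: 30.1
eef_pos: [0.5387, 0.0287, 0.0758]
tcp_rot: [0.999, 0.033, 0.001, 0.0]
contact_force: [-0.3, 0.3, 5.3]
opening: 0.103
[ 0.02753653 -0.4838352   0.07776417]
```

```bash
python3 -m crank '0 0 -1.3 0 0 0; 0 0 0 0 0 0;0 0 0 0 0 0'; python3 -c "
from h import *
print(readout.get_state()['wrist_torque'])
snap('side','s14',(200,130,330,250)); snap('top','t14',(220,140,340,230))"
```

```text
time: 30.48
eef_pos: [0.5377, 0.0288, 0.0763]
tcp_rot: [0.999, 0.033, 0.0, 0.0]
contact_force: [0.5, -0.2, 4.5]
opening: 0.098
[-0.01217193 -0.37264251  0.00216965]
```

View pics/s14.png

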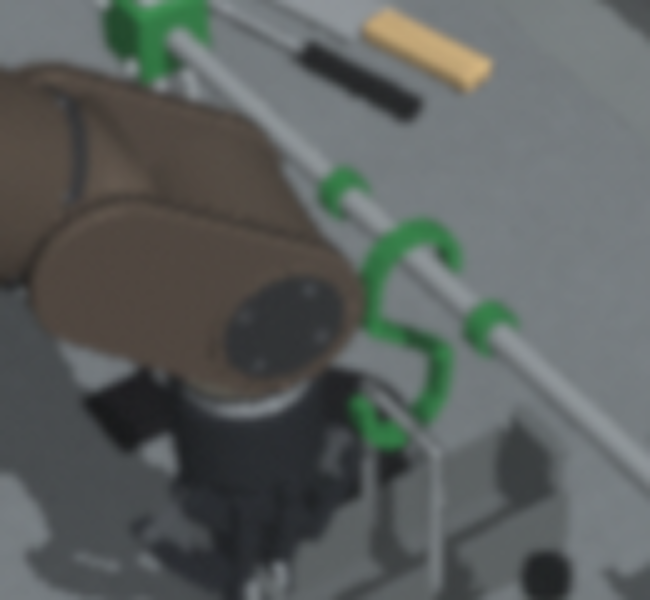

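View pics/t14.png

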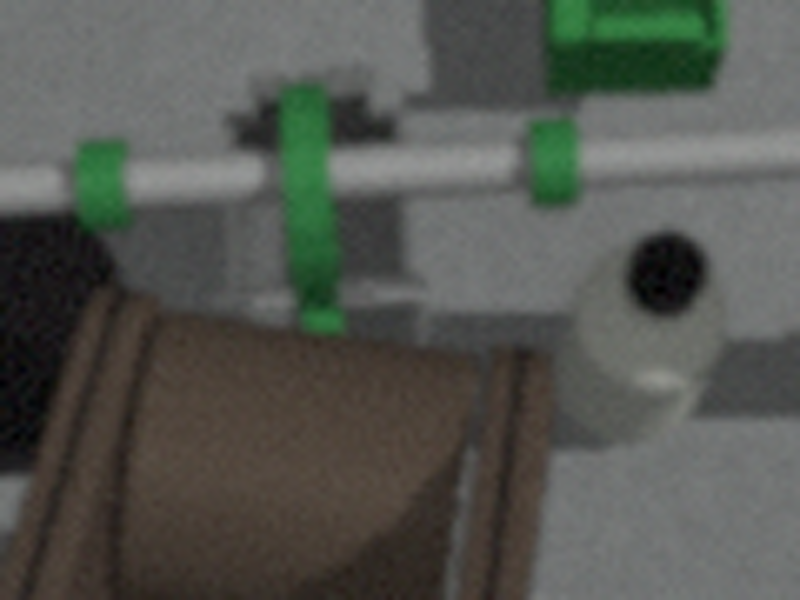

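```bash
python3 -m crank '0 0 -0.8 0 0 0; 0 0 0 0 0 0;0 0 0 0 0 0'; python3 -c "
from h import *
print(readout.get_state()['wrist_torque'])"
```

```text
time: 30.95
eef_pos: [0.5372, 0.0288, 0.0766]
tcp_rot: [0.999, 0.033, -0.0, -0.0]
contact_force: [0.5, 0.3, 2.2]
opening: 0.1
[-0.02785191 -0.2292632   0.00146288]
```

```bash
python3 -m crank '0 0 -0.8 0 0 0; 0 0 0 0 0 0;0 0 0 0 0 0'; python3 -c "
from h import *
print(readout.get_state()['wrist_torque'])"
```

```text
time: 31.32
eef_pos: [0.5369, 0.0289, 0.0771]
tcp_rot: [0.999, 0.033, -0.001, -0.0]
contact_force: [-0.4, 0.4, -0.4]
opening: 0.096
[-0.01334049 -0.04078872  0.01575287]
```

```bash
python3 -m crank '0 0 0 0 0 0; 0 0 0 0 0 0' -1 20; python3 -m crank '0 0 0 0 0 0; 0 0 0 0 0 0' -0.7; python3 -m crank '0 0 0 0 0 0; 0 0 0 0 0 0; 0 0 0 0 0 0' -0.2; python3 plan.py; python3 -c "
from h import *
snap('side','s15',(200,130,330,250)); snap('top','t15',(220,140,340,230))"
```

```text
time: 31.58
eef_pos: [0.537, 0.0289, 0.0772]
tcp_rot: [0.999, 0.033, -0.001, -0.0]
contact_force: [-0.4, -0.6, -1.4]
opening: 0.099
time: 31.82
eef_pos: [0.5378, 0.0288, 0.078]
tcp_rot: [0.999, 0.033, 0.0, 0.0]
contact_force: [-1.1, -0.2, 0.0]
opening: 0.148
time: 32.2
eef_pos: [0.5376, 0.0288, 0.0778]
tcp_rot: [0.999, 0.033, 0.0, 0.0]
contact_force: [0.4, -0.0, -0.7]
opening: 0.402
t 32.20 p [0.5376 0.0288 0.0778] az 0.066 z-axis [ 0. -0. -1.] op 0.40 q [-0.14  0.17  2.02  0.    0.95 -0.2 ] F [ 0.4 -0.  -0.7]
```

View pics/s15.png

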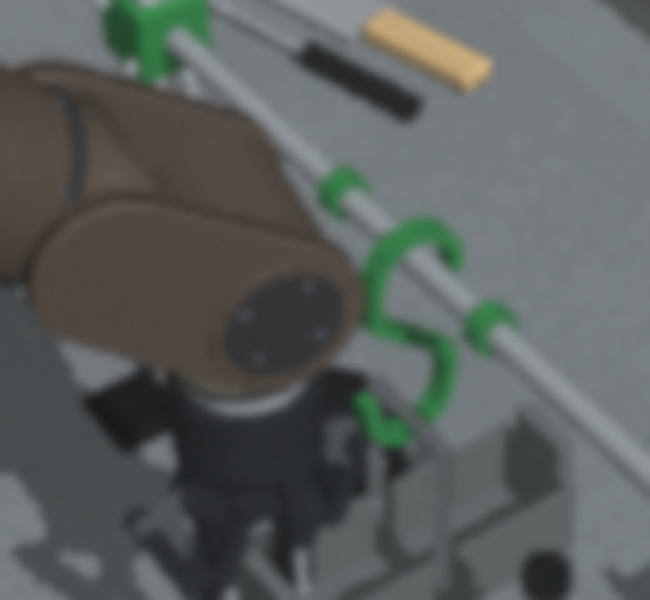

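```bash
python3 -m crank '-1 0 -8 0 0 0; -1 0 -12 0 0 0; 0 0 -15 0 0 0; 0 0 -15 0 0 0; -5 0 -10 0 0 0'; python3 -m crank '-20 0 -5 0 0 0; -25 0 0 0 0 0; -25 0 -10 0 0 0; -20 0 -30 0 0 0; 0 0 -30 0 0 0'; python3 plan.py; python3 -c "
from h import *
snap('side','s16',(190,130,350,250)); snap('top','t16',(200,130,360,250))"
```

```text
time: 32.92
eef_pos: [0.5313, 0.0282, 0.1396]
tcp_rot: [0.999, 0.033, 0.001, 0.0]
contact_force: [0.0, 0.2, -0.8]
opening: 0.403
time: 33.55
eef_pos: [0.4389, 0.0226, 0.2132]
tcp_rot: [0.999, 0.033, -0.001, -0.0]
contact_force: [0.5, -0.2, 0.2]
opening: 0.403
t 33.55 p [0.4389 0.0226 0.2132] az 0.066 z-axis [-0.001  0.    -1.   ] op 0.40 q [-0.18 -0.24  2.15 -0.    1.24 -0.25] F [ 0.5 -0.2  0.2]
```

View pics/s16.png

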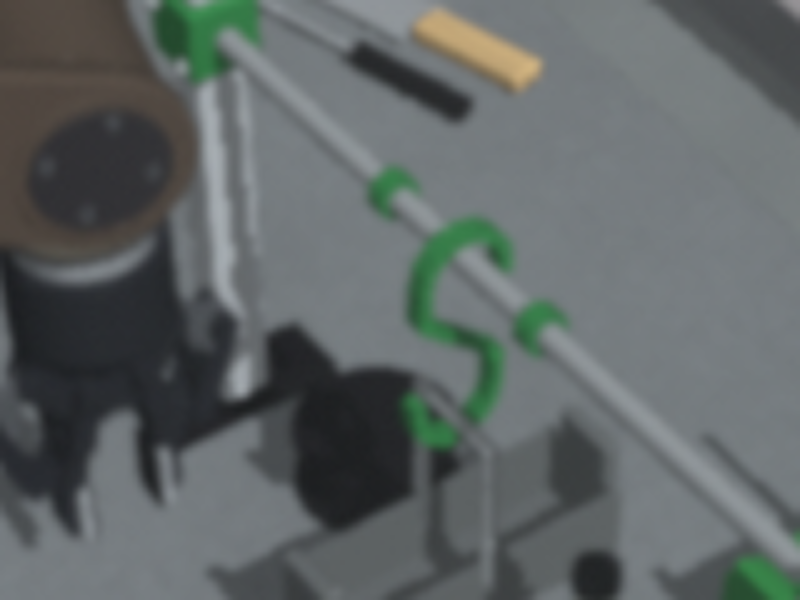

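View pics/t16.png

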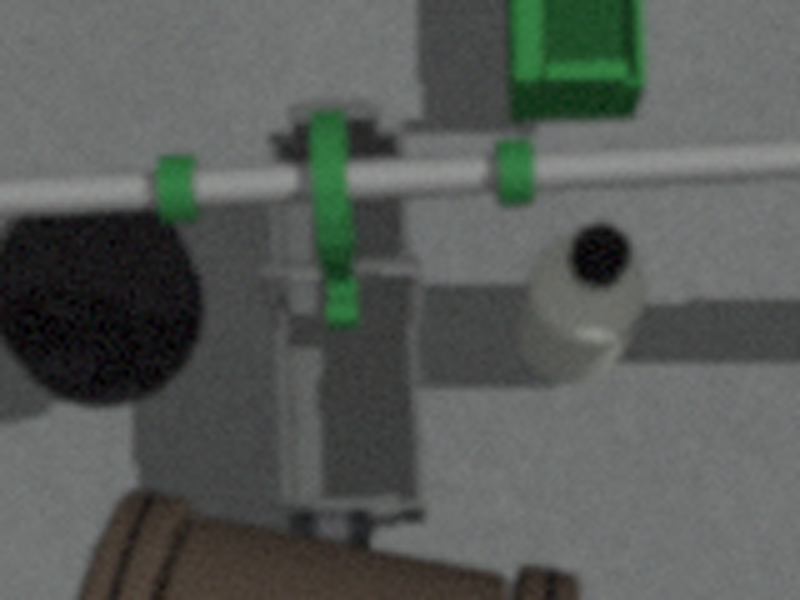

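```bash
python3 -m crank '0 0 -30 0 0 0; 0 20 -30 0 0 0; 0 40 -20 0 0 0; 0 40 0 0 0 0; 0 40 0 0 0 0'; python3 -m crank '0 0 0 0 0 0; 0 0 0 0 0 0; 0 0 0 0 0 0; 0 0 0 0 0 0; 0 0 0 0 0 0';python3 -m crank '0 0 0 0 0 0; 0 0 0 0 0 0; 0 0 0 0 0 0; 0 0 0 0 0 0; 0 0 0 0 0 0'
cat > still.py <<'E'
from h import *
import subprocess
a={n:optics.read_camera(n) for n in C}; np.save("pics/a.npy",np.stack([a[n] for n in C]))
E
python3 still.py; cp pics/a.npy pics/a0.npy; python3 -m crank '0 0 0 0 0 0; 0 0 0 0 0 0; 0 0 0 0 0 0'; python3 still.py; cp pics/a.npy pics/a1.npy; python3 -m crank '0 0 0 0 0 0; 0 0 0 0 0 0; 0 0 0 0 0 0'; python3 still.py
python3 - <<'E'
import numpy as np,cv2
A=[np.load(f"pics/{k}.npy").astype(np.float32) for k in("a0","a1","a")]
for i,j in((0,1),(1,2),(0,2)):
    for c,(b) in enumerate([(150,300,190,350),(140,260,220,320)]):
        d=cv2.GaussianBlur(np.abs(A[i][c]-A[j][c]).mean(2),(0,0),1.5)[b[0]:b[1],b[2]:b[3]]; print(i,j,c,d.max(),d.mean())
for c,n in enumerate(("side","top")):
    cv2.imwrite(f"pics/f_{n}.png",cv2.resize(A[2][c][110:310,180:400,::-1],None,fx=3,fy=3,interpolation=cv2.INTER_CUBIC))
E
python3 plan.py
```

```text
time: 34.28
eef_pos: [0.4497, -0.1183, 0.2921]
tcp_rot: [0.999, 0.033, -0.0, -0.0]
contact_force: [0.6, 0.4, -1.5]
opening: 0.401
time: 34.9
eef_pos: [0.45, -0.1167, 0.2928]
tcp_rot: [0.999, 0.034, 0.0, 0.0]
contact_force: [-0.1, 1.4, -0.0]
opening: 0.401
time: 35.52
eef_pos: [0.45, -0.1173, 0.2927]
tcp_rot: [0.999, 0.033, -0.0, -0.0]
contact_force: [-0.3, -0.5, 0.5]
opening: 0.403
time: 36.0
eef_pos: [0.45, -0.1173, 0.2928]
tcp_rot: [0.999, 0.033, 0.0, 0.0]
contact_force: [0.2, 0.2, -0.5]
opening: 0.399
time: 36.48
eef_pos: [0.45, -0.1173, 0.2927]
tcp_rot: [0.999, 0.033, -0.0, -0.0]
contact_force: [-0.0, -0.3, -0.3]
opening: 0.399
0 1 0 3.296593 0.3831617
0 1 1 7.8003736 2.5986013
1 2 0 1.5303683 0.36789218
1 2 1 7.6937284 2.609417
0 2 0 3.2963917 0.37761018
0 2 1 8.354152 2.6052547
t 36.58 p [ 0.45   -0.1173  0.2927] az 0.066 z-axis [ 0. -0. -1.] op 0.40 q [-0.47 -0.24  2.    0.    1.38 -0.54] F [ 0.9  0.6 -0.2][ WARN:0@0.186] global loadsave.cpp:1063 imwrite_ Unsupported depth image for selected encoder is fallbacked to CV_8U.
```

View pics/f_side.png

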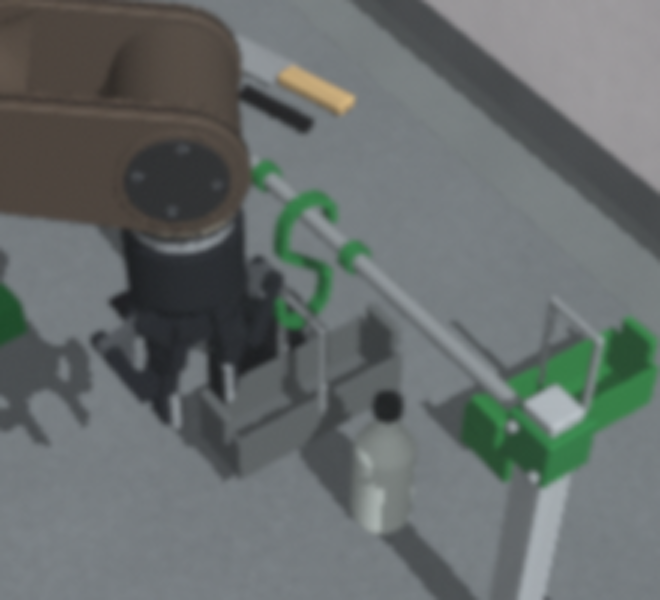

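View pics/f_top.png

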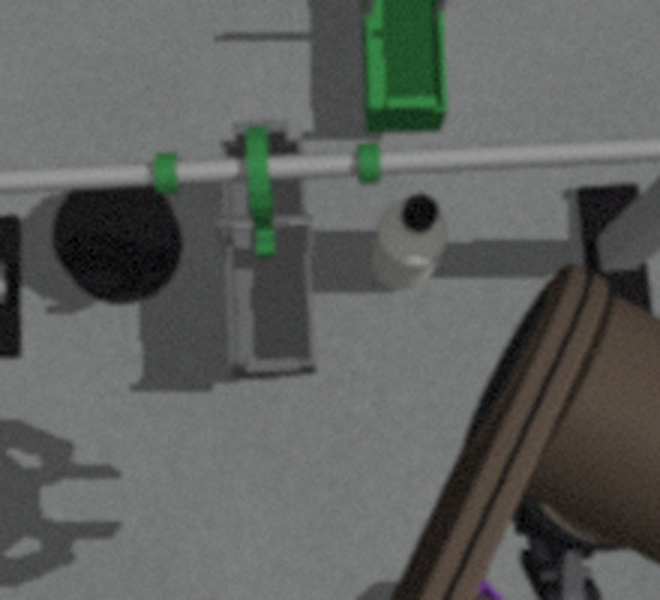

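```bash
cat > lvl.py <<'E'
from model import *
from scipy.optimize import minimize
from fitp import segs,gradd
np.set_printoptions(precision=4,suppress=True)
ims={n:np.ascontiguousarray(optics.read_camera(n)[:,:,::-1]) for n in C}
D={n:gradd(ims[n]) for n in C}
S=segs()[:9]+segs()[9:]
def pose(v): return (R.from_euler('z',v[3])*R.from_euler('y',v[4])*R.from_euler('x',v[5])).as_matrix(),np.array(v[:3])
def sc(v):
    Rm,t=pose(v); s=0
    for n in C:
        for a,b in S:
            q=(a-[0,0,.135]+(b-a)*np.linspace(.03,.97,60)[:,None])@Rm.T+t
            uv=proj(n,q).astype(np.float32); d=uv[-1]-uv[0]; d/=np.linalg.norm(d)+1e-6
            gx=cv2.remap(D[n][0],uv[:,:1],uv[:,1:],1);gy=cv2.remap(D[n][1],uv[:,:1],uv[:,1:],1)
            s+=np.clip(np.abs(-gx*d[1]+gy*d[0]),0,60).mean()
    return -s
best=None
for p0 in(-.05,0,.05):
    v=np.array([.629,.031,.168,.07,p0,0]); SX=np.array([v]+[v+d for d in np.diag([.004,.004,.004,.04,.04,.04])])
    r=minimize(sc,v,method="Nelder-Mead",options=dict(initial_simplex=SX,maxiter=500)); 
    if best is None or r.fun<best.fun: best=r
print("bar xyz, yaw,pitch,roll",best.x,best.fun)
Rm,t=pose(best.x); out=[]
for n,(a0,b0,a1,b1) in (("side",(215,170,325,275)),("top",(230,140,310,245))):
    m=cv2.resize(ims[n][b0:b1,a0:a1],None,fx=4,fy=4,interpolation=cv2.INTER_CUBIC)
    for p in pail_parts():
        h=cv2.convexHull(proj(n,(p-[0,0,.135])@Rm.T+t).astype(np.float32)); cv2.polylines(m,[((h-[a0,b0]+.5)*4).astype(np.int32)],True,(0,0,255),1)
    out.append(m)
cv2.imwrite("pics/lvl.png",np.hstack(out))
E
python3 lvl.py; python3 hf.py
```

```text
bar xyz, yaw,pitch,roll [ 0.6247  0.027   0.1726  0.0344 -0.0469  0.0436] -1027.0113525390625
hook [0.6287 0.0311 0.2246 0.1024 0.0379] 238.91539001464844 270.88354
```

View pics/lvl.png

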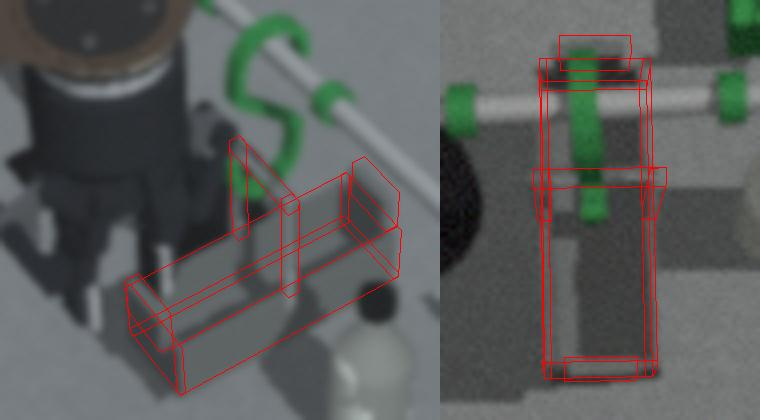

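```bash
python3 -m crank '0 0 0 0 0 0; 0 0 0 0 0 0; 0 0 0 0 0 0; 0 0 0 0 0 0; 0 0 0 0 0 0'; python3 -m crank '0 0 0 0 0 0; 0 0 0 0 0 0; 0 0 0 0 0 0; 0 0 0 0 0 0; 0 0 0 0 0 0'; python3 still.py; python3 - <<'E'
import numpy as np,cv2
a,b=np.load("pics/a1.npy").astype(np.float32),np.load("pics/a.npy").astype(np.float32)
d=cv2.GaussianBlur(np.abs(a[0]-b[0]).mean(2),(0,0),1.5)[150:300,190:350]; print(d.max(),d.mean())
E
python3 lvl.py
python3 -c "
from h import *
for t in ('small_hook','bottle','spool'):
  for n in C: print(t,n,[(round(d['p'],2),round(d['xy'][0]*560),round(d['xy'][1]*420)) for d in optics.recognise(n,t)][:2])
ctrl.sign_off()"
```

```text
time: 37.4
eef_pos: [0.45, -0.1173, 0.2927]
tcp_rot: [0.999, 0.033, -0.0, -0.0]
contact_force: [-0.4, -0.3, 0.5]
opening: 0.4
time: 38.02
eef_pos: [0.45, -0.1173, 0.2927]
tcp_rot: [0.999, 0.033, 0.0, 0.0]
contact_force: [-0.6, 0.0, -0.6]
opening: 0.399
1.3338223 0.36581144
bar xyz, yaw,pitch,roll [ 0.6248  0.0273  0.1724  0.0319 -0.0447  0.0426] -1024.5535888671875
small_hook side [(0.51, 168, 207)]
small_hook top [(0.45, 143, 285), (0.43, 270, 204)]
bottle side [(0.93, 311, 266)]
bottle top [(0.96, 315, 191), (0.68, 263, 172)]
spool side [(0.55, 265, 224)]
spool top [(0.92, 220, 191)]
the job is handed in; nothing more can be done
```

The larger S-hook hangs on the rail between the collars, and the grey scrap pail hangs by its bail bar in the hook's lower curl. I handed the job in at about 38.5 s of the 64 s allowed.

- **Order of work:** I took the hook from its stand, seated it on the rail and let go, and the picture showed it hanging alone. Then I lifted the pail by its bail and set it down turned about 83°, because the near end tab was out of reach where it stood. I re-gripped it by an end tab, brought the bar in past the hook's lower tip, lowered it into the cup and released.
- **Stillness:** Side-camera pictures about 1.7 s apart just before hand-in differed only by noise. The arm was well clear and touching nothing.
- **Height:** The bail bar is about 0.17 m up, so the pail's underside is about 35 mm above the bench.
- **Bystanders:** The bottle and the spool were found within about 3 px of where they started. The smaller hook was within 1 px in the side view. The top-view network search gave a top-view position that matched its stand's, but with a low score (0.45).
- **Checks that did not fully agree:**
  - The rough edge fit put the pail about 2.5° off level in both pitch and roll. It also placed the bar about 4 mm from where the hook's cup should be. I judged that within the fit's error, because the overlay looks level, but I could not confirm it more closely.
  - The hook's own fit gave about 2° of tilt and a similar small yaw difference from the rail.

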